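Draw the interlock bolt inside the beam shield with the pull hook

TASK

The interlock bolt inside the beam shield sits too deep for fingers: pick up the pull hook, reach it in through the mouth, catch the bolt's upright pin and draw the bolt out towards you, gently, until it stops; then keep a steady pull of about 15 N on it for a full second to seat it, never more than 25 N. Unhook without pushing the bolt back in, bring the hook out and lay it flat on the bench clear of the shield. Touch the bolt with the hook only, do not drop the hook or knock it hard against the shield, and leave the loupe, the lens and the small box where they stand.

Things in the scene. Friction and masses are not known exactly. Their poses are not given: they have to be found in the camera images.
- hook_grip (a point): Pull hook, a loose tool (about 0.15 kg) lying flat: middle of its grip, 12 mm above its underside; x along the shaft to the hooked end, z up. Black handle 16 mm wide (y), 24 mm high, x = -60 to 40 mm; two collars 28 mm wide at x = -27 and 27 mm leave a waist 48 mm long to grip from above. Steel shaft 8 mm thick, at the same height, to x = 140 mm. Balances about 8 mm ahead of this point.
- hook_end (a point): Middle of the hook's crosspiece, at x = 140, y = -12 mm from hook_grip, same axes. From the shaft's end the crosspiece (8 mm thick) runs 24 mm to -y, level, and ends in a lip turned back to the handle (its tip 11 mm nearer the handle than the crosspiece's centre line). The pocket between shaft and lip is 16 mm wide; its pulling face lies 4 mm nearer the handle than this point.
- beam_shield: Fixed grey box with a clear roof, 145 mm deep, 122 wide, 90 high, open in front. Origin on the bench under the middle of the mouth; x points into the box, y to its left, z up. The mouth is 110 mm wide (y = -55 to 55), up to z = 85 mm; within 20 mm of the middle line, rails and bolt fill the box up to z = 26 mm (to 36 from x = 96 mm on). Low feet stand out 17 mm along its sides.
- bolt (a joint): Bolt in the shield: 0 = fully in, 0.030 m = drawn out to its stop. It starts at 0 to 8 mm, drags with about 5 N (more when moved fast), stays where left. Its upright pin, to be hooked, is 10 mm thick, on the shield's middle line; plain from z = 26 to 54 mm, a 16 mm ball on top. At value 0 the pin stands 49 to 67 mm behind the mouth: the guide is not always mounted alike, so feel for pin and stop.
- loupe: Bystander: black loupe, upright, 37 mm across and 40 mm high; origin under its centre.
- spare_lens: Bystander: black lens barrel, upright, 38 mm across and 58 mm high; origin under its centre.
- die_box: Bystander: flat dark box with a grey lid, 54 x 53 x 14 mm; origin under its centre.

How it is judged:
By the outcome, as a careful person would: the job done as asked, in the order asked, and still so for the second after the job is handed in, with the robot touching nothing.
It also fails if it takes over 67 s, if anything falls off the work surface, if the arm or the gripper's body presses on something with over 40 N, if the wrist force passes 120 N, or if a joint passes its speed limit or range.

ROBOT

A 6-joint arm with a two-finger parallel gripper is mounted at the origin on a cart in front of the work surface, level with it; the furniture and walls round the work are solid. World frame = base frame: x ahead of the robot, y to its left, z up, the work surface at z = 0. Lengths are in mm, angles in rad, forces in N, time in s.
With the tool pointing down it reaches from about 350 to 775 mm from the base axis. Payload 7.3 kg.
Tool frame: the origin (TCP) lies at the very end of the fingers, on their centre line; the grasp point (between the pads) lies 19 mm behind it (arm.tcp_to_grasp is the distance from the TCP to the grasp point, in mm); z points along the fingers, y is the direction in which the jaws open and shut (so a half turn about z gives the same grasp; the last joint's range is limited). The gripper opens to 92 mm and grips with 3 to 60 N. Pads are 19 mm wide; open, the fingers measure 130 mm over their backs; the gripper's body (75 mm by 190 mm) begins 47 mm behind the grasp point.
Start: joints at [1.039, 0.342, 1.524, -0, 1.275, -0.146], TCP at [197.547, 486.44, 189.241] pointing down, gripper open.
Joint ranges: [-2.53, 2.53], [-0.77, 2.02], [0.04, 2.7], [-1, 4.14], [0.28, 2.66], [-3.11, 3.11]. Speed limits (rad/s): [2.57, 2.57, 3.14, 3.14, 3.14, 3.14].

INTERFACE

Orientations are given as a unit quaternion [w, x, y, z].
In Python, from workcell import arm gives the robot as it stands.
- The arm moves only by the tool play_rows, never from a script. Its argument "commands" is a list that holds one entry, the list of rows, each a list of 5 numbers: the finger opening in mm, from 0 to 91.8, then the shift along the tool's x, y, z in mm, then the turn about the tool's z in degrees. In form: [[[jaw, dx, dy, dz, yaw], ...]]. A call has 1 to 12 rows; each row is the pose to reach, as a shift and turn from the pose commanded when the call began, along the tool's axes at that moment; what a row does not reach only later rows make up. A row lasts 1/8 s, in which the tool goes at most 62.5 mm and 10.7 degrees, less where a joint would pass 70% of its speed; a pose out of reach is approached as far as the arm can. A call with a gripper value outside its range is refused whole. The fingers move at their own pace and stop on an object; the grip force is fixed at half the most. Time passes only in rows, so rows that repeat a pose let the fingers close. It gives the time, the measured TCP pose, the force and the opening at its end, in the units of the state.
- arm.sense(): the state, without advancing time (a new reading comes with each control period).
- arm.camera(name): name is "scene" or "top" or "wrist"; returns (picture, depth): 420x560x3 uint8, blue, green, red; 420x560 float32, mm along the optical axis (not along the pixel's ray), 0 where there is no reading.
- arm.camera_model(name): a dict with "vfov" (degrees; the focal length in pixels is half the picture's height over the tangent of half this angle, whatever the lens; pixels are square), "cx", "cy" (the principal point, pixels), "k1" (the pictures are not rectified: a ray, as slopes to the right and down, at radius r is drawn at 1 + k1 r^2 times it, then the intrinsics apply), "world_to_cam" (4x4, takes a point from world to camera coordinates); the wrist camera has in their place "mount" (4x4, takes a point from camera to tool coordinates, whose origin is the TCP and whose axes are the flange's). Camera axes: x right, y down, z forward; pixel columns grow to the right and rows downward; lengths in mm; the calibration is good to about 2 mm. A picture is of the moment at which its call begins: read the wrist's pose just before it. camera_model takes no time and is no camera call.
- arm.finish_job(): hands the job in, once; it reports no verdict.
Trained networks look in the newest picture that a camera, given by its name, has taken for a name from the list of things; names that differ only in an ending like _2 or _b are one class to them, and where a whole thing is asked for, a point or a joint stands for the part that bears it (a point fixed in the world has none). Each returns a list of dicts, best first, with "confidence" (0 to 1); they miss things now and then, are a little off and sometimes report something else, mostly with a low value. They report only what shows in the picture. A call takes as long as a camera call.
- arm.look_for(thing, camera): "xyz" ([x, y, z] in mm, in the coordinates of the camera as it stood for that picture, good to about 4 mm: the middle of the surface that is visible of it).
- arm.trace(thing, camera): "pixels" (420x560 bool, what is visible of it).
- arm.mark_of(thing, camera): "xyz" ([x, y, z] in mm, in the coordinates of the camera as it stood for that picture, good to about 4 mm: a listed point, or the origin of a listed thing).
The state is a dict: "time": time; "q": joint angles; "dq": joint speeds; "tau": joint torques, N m; "ee_pos": TCP position; "tool_rot": TCP orientation; "contact_force": force on the tool from outside, world axes, zero at the start; "wrist_torque": the same for the moment, N m; "width": finger opening in mm.
Only numpy, scipy, OpenCV 4.12 (cv2) and the standard library are available. Lean on these libraries where they do the work, as an engineer would, in place of code of your own. Each camera call takes 0.05 s, during which the arm holds its last target.

## Working session

There is one attempt and no reset: what is moved stays moved. The work goes in short steps, Python scripts to look and compute and a tool call to move; the robot and the scene stay as the last step left them, time stands still between calls to the robot, and variables do not carry over. Pictures are saved under pics/ and viewed, and the job is handed in when it is done.

Besides the shell and the picture viewer there is one more tool, called after "Call:" as name(argument=value, ...) on one line, values as JSON. play_rows: Moves the arm, as the interface text tells. Its arguments: {"type":"object","properties":{"commands":{"type":"array","items":{"type":"array","items":{"type":"array","items":{"type":"number"}}}}},"required":["commands"]}

```bash
ls; mkdir -p pics; cat > h.py <<'E'
import numpy as np, cv2
from workcell import arm
from scipy.spatial.transform import Rotation as R
def pose():
    s=arm.sense(); q=s['tool_rot']; T=np.eye(4); T[:3,:3]=R.from_quat([q[1],q[2],q[3],q[0]]).as_matrix(); T[:3,3]=s['ee_pos']; return T
def c2w(name,T=None):
    m=arm.camera_model(name)
    if name=='wrist': return (pose() if T is None else T)@np.array(m['mount'])
    return np.linalg.inv(np.array(m['world_to_cam']))
def tw(M,p): return (M@np.r_[p,1])[:3]
def unproj(name,uv,d,M):
    m=arm.camera_model(name); f=210/np.tan(np.radians(m['vfov']/2))
    x=(np.asarray(uv,float)-[m['cx'],m['cy']])/f; y=x.copy()
    for _ in range(10):
        r2=(y**2).sum(-1,keepdims=True); y=x/(1+m['k1']*r2)
    d=np.asarray(d)[...,None]
    P=np.concatenate([y*d,d],-1)
    return P@M[:3,:3].T+M[:3,3]
def proj(name,P,M):
    m=arm.camera_model(name); f=210/np.tan(np.radians(m['vfov']/2))
    c=(np.asarray(P,float)-M[:3,3])@M[:3,:3]; y=c[...,:2]/c[...,2:]
    r2=(y**2).sum(-1,keepdims=True); return y*(1+m['k1']*r2)*f+[m['cx'],m['cy']]
E
python3 - <<'E'
from h import *
print(arm.sense())
for n in ['scene','top']:
    M=c2w(n); im,d=arm.camera(n); cv2.imwrite(f'pics/{n}0.png',im); np.save(f'{n}0.npy',d)
    print(n, arm.camera_model(n)['vfov'], M[:3,3])
    for t in ['hook_grip','hook_end','beam_shield','bolt','loupe','spare_lens','die_box']:
        r=arm.mark_of(t,n)
        print(t,[(np.round(tw(M,a['xyz']),1).tolist(),round(a['confidence'],2)) for a in r[:2]])
print(arm.sense()['time'])
E
```

```text
pics
{'time': 0.0, 'q': array([ 1.03896865e+00,  3.42716985e-01,  1.52500750e+00,  5.53692341e-06,
        1.27544338e+00, -1.45976677e-01]), 'dq': array([ 0.00063286, -0.00041612,  0.00049009, -0.00023926, -0.00224855,
        0.00022695]), 'tau': array([-4.25844119e-04, -4.31210804e+01, -2.44235641e+01,  7.17965886e-02,
        5.53358858e-02, -1.13602864e-04]), 'ee_pos': array([197.30515745, 486.00079438, 188.55133318]), 'tool_rot': array([-2.64338166e-04,  1.91731668e-01,  9.81447068e-01, -7.41925993e-04]), 'contact_force': array([ 0.83077856,  0.21323514, -0.44816137]), 'wrist_torque': array([-0.00689646, -0.05914268, -0.06437246]), 'width': 91.95178693468208}
scene 44.368885483322494 [ -194.88373844 -1095.80254471   743.40248087]
hook_grip [([670.0, -105.5, 12.4], 0.89)]
hook_end [([679.6, -252.6, 14.0], 0.76)]
beam_shield [([522.5, 352.0, 4.4], 0.75)]Traceback (most recent call last):
  File "<stdin>", line 7, in <module>
ValueError: it knows: beam_shield, die_box, hook_end, hook_grip, loupe, spare_lens
```

```bash
python3 - <<'E'
from h import *
for n in ['scene','top']:
    M=c2w(n); im,d=arm.camera(n); cv2.imwrite(f'pics/{n}0.png',im); np.save(f'{n}0.npy',d)
    print(n, arm.camera_model(n)['vfov'], M[:3,3])
    for t in ['hook_grip','hook_end','beam_shield','loupe','spare_lens','die_box']:
        r=arm.mark_of(t,n)
        print(t,[(np.round(tw(M,a['xyz']),1).tolist(),round(a['confidence'],2)) for a in r[:2]])
print(arm.sense()['time'])
E
```

```text
scene 44.368885483322494 [ -194.88373844 -1095.80254471   743.40248087]
hook_grip [([673.2, -106.8, 12.3], 0.94)]
hook_end [([680.5, -249.4, 11.9], 0.85)]
beam_shield [([519.5, 350.4, 5.2], 0.84)]
loupe [([582.5, 165.5, -0.6], 0.71)]
spare_lens [([477.9, 509.5, 1.7], 0.57)]
die_box [([371.2, 109.4, -2.3], 0.78)]
top 43.89928144605508 [ 246.78517066  103.87794203 1323.8899994 ]
hook_grip [([664.3, -108.5, 13.3], 0.69)]
hook_end [([676.6, -245.0, 10.2], 0.79)]
beam_shield [([520.0, 349.4, -6.2], 0.74)]
loupe [([577.7, 172.7, 0.3], 0.76)]
spare_lens [([474.4, 505.6, 2.9], 0.49)]
die_box [([363.4, 117.0, -2.1], 0.94)]
0.9
```

View pics/top0.png

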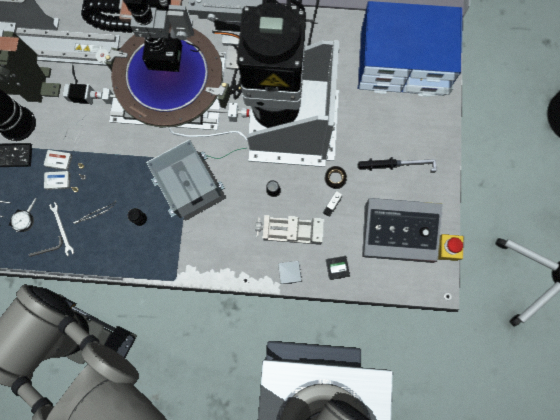

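View pics/scene0.png

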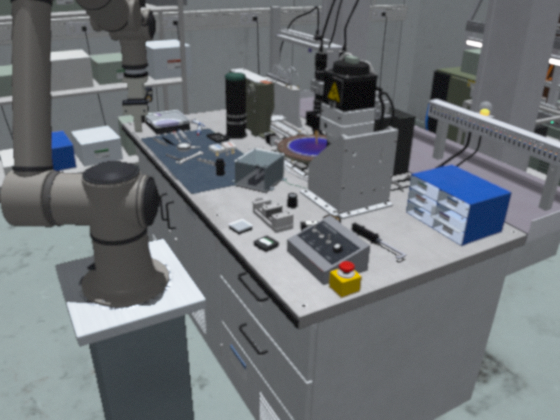

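```bash
python3 - <<'E'
from h import *
im=cv2.imread('pics/top0.png')
a=cv2.resize(im[130:240,130:240],None,fx=5,fy=5,interpolation=cv2.INTER_CUBIC)
cv2.imwrite('pics/top0a.png',a)
a=cv2.resize(im[130:200,320:460],None,fx=5,fy=5,interpolation=cv2.INTER_CUBIC)
cv2.imwrite('pics/top0b.png',a)
im=cv2.imread('pics/scene0.png')
a=cv2.resize(im[130:200,200:310],None,fx=6,fy=6,interpolation=cv2.INTER_CUBIC)
cv2.imwrite('pics/scene0a.png',a)
E
```

```text
(no output)
```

View pics/top0a.png

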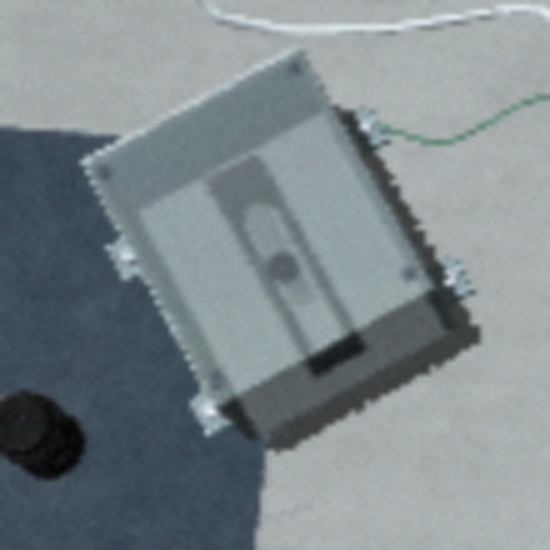

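View pics/top0b.png

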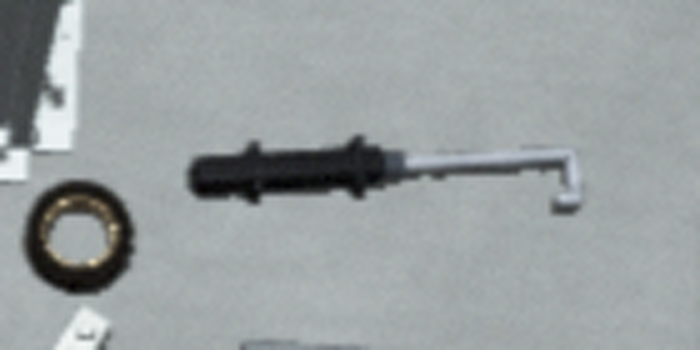

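View pics/scene0a.png

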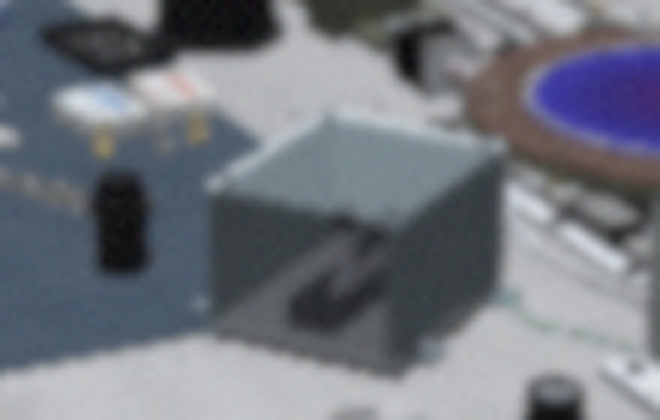

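```bash
python3 - <<'E'
from h import *
M=c2w('top'); d=np.load('top0.npy')
u,v=np.meshgrid(np.arange(560),np.arange(420))
P=unproj('top',np.stack([u,v],-1).astype(float),d,M); np.save('P.npy',P)
for uv in [(340,160),(330,120),(300,130),(270,90),(270,50),(365,90),(375,163),(400,163),(432,162),(180,190),(155,158),(187,180),(370,205),(400,215),(273,187),(137,216),(290,271),(338,266),(335,177)]:
    print(uv,P[uv[1],uv[0]].round())
# max-height map ahead of/around path: print points higher than 100 with x<850
m=(P[...,2]>60)&(P[...,0]>250)&(P[...,0]<800)&(d>0)
n,l,st,c=cv2.connectedComponentsWithStats(m.astype(np.uint8))
for i in range(1,n):
    if st[i,4]>20:
        q=P[l==i]; print(st[i],q.min(0).round(),q.max(0).round())
print(arm.camera_model('wrist'))
print(arm.tcp_to_grasp)
# shield roof
m=(abs(P[...,2]-90)<6)&(P[...,0]>380)&(P[...,0]<700)&(P[...,1]>230)&(P[...,1]<480)
pts=P[m][:,:2].astype(np.float32); print(len(pts)); r=cv2.minAreaRect(pts); print(r, cv2.boxPoints(r))
E
```

```text
(340, 160) [674.  -1.  -2.]
(330, 120) [680.  46. 255.]
(300, 130) [680. 110. 180.]
(270, 90) [715. 178. 308.]
(270, 50) [735. 176. 438.]
(365, 90) [875. -57.   3.]
(375, 163) [664. -90.  24.]
(400, 163) [ 672. -156.   15.]
(432, 162) [ 687. -244.   -1.]
(180, 190) [537. 391.  92.]
(155, 158) [ 247.  104. 1324.]
(187, 180) [564. 377.  90.]
(370, 205) [539. -74.  79.]
(400, 215) [ 521. -150.   71.]
(273, 187) [577. 169.  33.]
(137, 216) [472. 499.  52.]
(290, 271) [369. 109.  14.]
(338, 266) [391. -10.  14.]
(335, 177) [624.  10.   4.]
[ 236   16  101  138 9203] [666.  35.  60.] [800. 243. 462.]
[   0   48   36   46 1047] [741. 763.  60.] [800. 901. 251.]
[  0  89  24  43 692] [662. 825.  60.] [747. 874. 167.]
[ 146  139   72   75 2828] [485. 305.  61.] [671. 485.  97.]
[ 366  198   77   44 2617] [ 459. -250.   60.] [558. -69.  91.]
[447 237  16  16 200] [ 440. -303.   66.] [ 477. -265.   79.]
[ 16 284  57  18 511] [250. 439. 290.] [269. 552. 590.]
{'vfov': 60.07794182991846, 'cx': 280.72705928385017, 'cy': 209.40046159988395, 'k1': -0.04023373018316832, 'mount': array([[ 1.25861701e-03, -9.62225075e-01, -2.72252312e-01,
         7.35244831e+01],
       [ 9.99998765e-01,  9.54869604e-04,  1.24816562e-03,
        -9.44194897e-02],
       [-9.41050795e-04, -2.72253547e-01,  9.62225088e-01,
        -1.94390060e+02],
       [ 0.00000000e+00,  0.00000000e+00,  0.00000000e+00,
         1.00000000e+00]])}
18.8
2730
((615.1853637695312, 339.88299560546875), (146.35147094726562, 255.5152587890625), 34.11012649536133) [[482.9541  404.62546]
 [626.2433  193.06876]
 [747.4166  275.14053]
 [604.12744 486.69724]]
```

```bash
cat >> h.py <<'E'
def tgt(xyz,yang,T=None):
    T=pose() if T is None else T
    dl=T[:3,:3].T@(np.array(xyz)-T[:3,3]); a=np.degrees(np.arctan2(T[1,1],T[0,1]))
    return dl.round(1).tolist(), round(((a-yang+180)%360)-180,1)
E
python3 - <<'E'
from h import *
print(tgt([650,-107,170],4))
E
```

```text
([-642.5, -379.6, 19.2], np.float64(63.9))
```

Call:
play_rows(commands=[[[91,-20,-12,0,2],[91,-70,-41,2,7],[91,-125,-74,4,12],[91,-185,-109,6,18],[91,-245,-145,8,24],[91,-305,-180,10,30],[91,-365,-215,12,36],[91,-425,-250,14,42],[91,-485,-286,16,48],[91,-545,-322,18,54],[91,-600,-354,19,60],[91,-642,-380,19,64]]])

```text
time: 2.4
ee_pos: [626.4, -76.8, 170.6]
tool_rot: [0.0, 0.684, 0.73, 0.0]
contact_force: [0.0, 0.8, 0.1]
width: 91.0
```

```bash
cat > look.py <<'E'
import sys
from h import *
tag=sys.argv[1]
T=pose(); im,d=arm.camera('wrist'); M=c2w('wrist',T)
cv2.imwrite(f'pics/{tag}.png',im); np.savez(f'{tag}.npz',d=d,M=M,im=im)
for t in sys.argv[2:]:
    r=arm.mark_of(t,'wrist'); print(t,[(np.round(tw(M,a['xyz']),1).tolist(),round(a['confidence'],2)) for a in r[:2]])
s=arm.sense(); print(s['time'],s['ee_pos'].round(1),s['contact_force'].round(1),s['width'].round(1))
E
python3 look.py w1 hook_grip hook_end
```

```text
hook_grip [([666.5, -105.2, 8.7], 0.95)]
hook_end [([676.4, -244.8, 7.9], 0.85)]Traceback (most recent call last):
  File "look.py", line 8, in <module>
    s=arm.sense(); print(s['time'],s['ee_pos'].round(1),s['contact_force'].round(1),s['width'].round(1))
                                                                                    ^^^^^^^^^^^^^^^^
AttributeError: 'float' object has no attribute 'round'
```

View pics/w1.png

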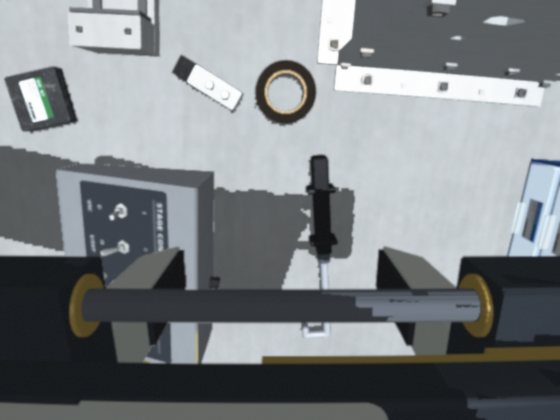

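```bash
sed -i "s/s\['width'\].round(1)/round(s['width'],1)/" look.py; python3 look.py w2 hook_grip hook_end; python3 - <<'E'
from h import *
z=np.load('w2.npz'); d=z['d'];M=z['M']
u,v=np.meshgrid(np.arange(560),np.arange(420))
P=unproj('wrist',np.stack([u,v],-1).astype(float),d,M)
print(pose())
im=z['im']
m=(P[...,2]>14)&(P[...,2]<32)&(abs(P[...,0]-668)<45)&(P[...,1]>-200)&(P[...,1]<-20)&(im.max(2)<70)
n,l,st,c=cv2.connectedComponentsWithStats(m.astype(np.uint8)); i=1+st[1:,4].argmax(); q=P[l==i]
print(st[i],q.mean(0),q.min(0),q.max(0)); r=cv2.minAreaRect(q[:,:2].astype(np.float32)); print(r)
print(cv2.fitLine(q[:,:2].astype(np.float32),cv2.DIST_HUBER,0,.01,.01).ravel())
for uv in [(100,100),(280,140)]: print(P[uv[1],uv[0]])
E
```

```text
hook_grip [([666.3, -106.3, 10.2], 0.62)]
hook_end [([675.6, -244.0, 11.5], 0.88)]
2.7 [624.8 -74.2 170.6] [-0.5  0.3 -0.7] 91.1
[[-6.87758410e-02  9.97631936e-01 -6.35433768e-04  6.24791759e+02]
 [ 9.97631947e-01  6.87762087e-02  5.76268609e-04 -7.42359043e+01]
 [ 6.18606694e-04 -5.94295669e-04 -9.99999632e-01  1.70587998e+02]
 [ 0.00000000e+00  0.00000000e+00  0.00000000e+00  1.00000000e+00]]
[ 308  155   31  104 1786] [667.81632734 -96.96137164  22.07180409] [ 652.30169932 -152.29941703   14.01949799] [687.05123719 -45.94862175  25.21462766]
((668.9209594726562, -99.33584594726562), (27.385177612304688, 107.34972381591797), 7.820128917694092)
[ 1.4507990e-01 -9.8941994e-01  6.6768390e+02 -9.6091866e+01]
[444.74071614  -8.3833965   -0.93311441]
[622.37827959 -36.10478798  -1.03629646]
```

View pics/w2.png

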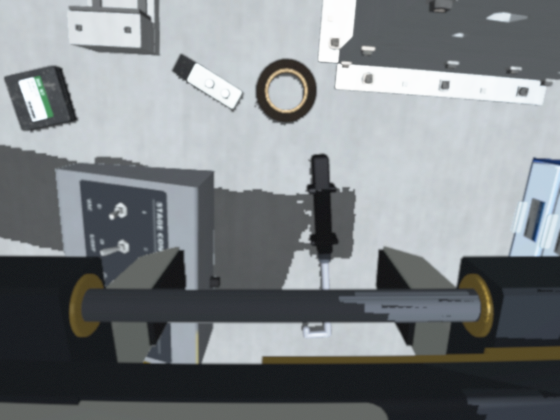

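```bash
python3 - <<'E'
from h import *
z=np.load('w2.npz'); im=z['im']; M=z['M']
a=im[145:345,270:380].copy()
a=cv2.resize(a,None,fx=3,fy=3,interpolation=cv2.INTER_CUBIC); a=np.clip(a.astype(float)*1.8,0,255).astype(np.uint8)
th=np.radians(-81.7); hx=np.array([np.cos(th),np.sin(th),0]); hy=np.array([-hx[1],hx[0],0]); g=np.array([668.5,-107,12])
def L(x,y,zz,c):
    p=proj('wrist',g+hx*x+hy*y+[0,0,zz-0],M); p=((p-[270,145])*3).astype(int); cv2.circle(a,tuple(int(k) for k in p),2,c,-1)
for x in (-60,40):
  for y in (-8,8): L(x,y,12,(0,0,255))
for x in (-27,27):
  for y in (-14,14): L(x,y,0,(0,255,0))
for y in (0,-24): L(140,y,4,(255,0,0))
L(100,0,4,(255,0,0))
cv2.imwrite('pics/w2a.png',a)
E
```

```text
(no output)
```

View pics/w2a.png

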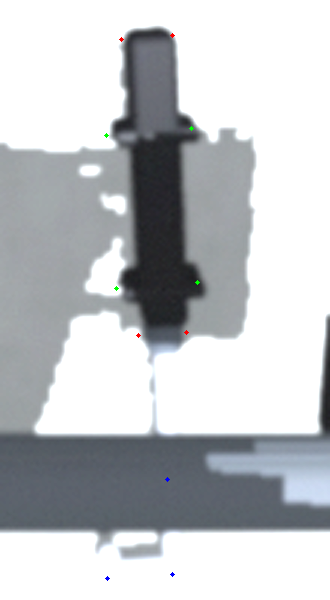

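```bash
python3 - <<'E'
from h import *
print(tgt([670.5,-110,4],8),tgt([670.5,-110,60],8))
E
```

```text
([-38.9, 43.2, 166.5], np.float64(-4.1)) ([-38.9, 43.2, 110.5], np.float64(-4.1))
```

Call:
play_rows(commands=[[[91,-20,22,20,-2],[91,-39,43,60,-4],[91,-39,43,100,-4],[91,-39,43,130,-4],[91,-39,43,150,-4],[91,-39,43,160,-4],[91,-39,43,165,-4],[91,-39,43,166,-4],[91,-39,43,166,-4]]])

```text
time: 3.82
ee_pos: [671.3, -111.1, 5.6]
tool_rot: [0.001, 0.657, 0.754, 0.0]
contact_force: [-0.0, -0.2, 0.3]
width: 91.0
```

```bash
python3 look.py w3
```

```text
3.875 [ 671.4 -111.1    5.5] [ 0.4 -0.2  0.4] 90.8
```

View pics/w3.png

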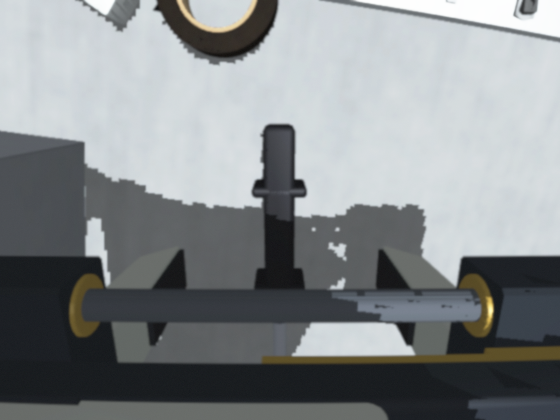

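```bash
python3 - <<'E'
from h import *
z=np.load('w3.npz'); M=z['M'];T=pose()
for p in [(0,0,-14),(0,0,-19),(9.5,0,-19),(-9.5,0,-19)]: print(p,proj('wrist',tw(T,p),M))
d=z['d']; u=[279]*4; v=[190,280,270,130]
print(unproj('wrist',np.c_[u,v].astype(float),d[v,u],M))
E
```

```text
(0, 0, -14) [280.61743479 250.10268056]
(0, 0, -19) [280.60892412 253.75027549]
(9.5, 0, -19) [280.63186395 236.56142544]
(-9.5, 0, -19) [280.58664472 270.45194895]
[[ 665.88374104  -77.94364548   23.03326746]
 [ 672.71455247 -127.18698357   22.47363982]
 [ 671.88357552 -121.18670111   22.83429465]
 [ 661.84391934  -48.82911948   23.64987187]]
```

Call:
play_rows(commands=[[[91,4,0,0,0],[60,4,0,0,0],[30,4,0,1,0],[10,4,0,1,0],[10,4,0,1,0],[10,4,0,1,0],[10,4,0,1,0]]])

```text
time: 4.75
ee_pos: [670.3, -107.1, 3.7]
tool_rot: [-0.0, 0.657, 0.754, 0.0]
contact_force: [0.4, -0.4, 1.0]
width: 35.9
```

```bash
python3 look.py w4
```

```text
4.8 [ 670.3 -107.1    3.6] [-0.4  0.2  0.2] 31.5
```

View pics/w4.png

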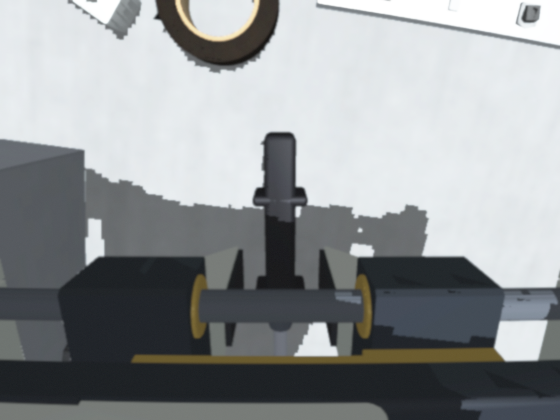

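Jaws centred over the handle (col 280) and still closing; finish the close, then lift a bit.

Call:
play_rows(commands=[[[5,0,0,0,0],[5,0,0,0,0],[5,0,0,0,0],[5,0,0,0,0],[5,0,0,0,0],[5,0,0,-10,0],[5,0,0,-30,0],[5,0,0,-60,0],[5,0,0,-60,0]]])

```text
time: 5.92
ee_pos: [672.4, -107.6, 67.3]
tool_rot: [0.003, 0.657, 0.754, 0.001]
contact_force: [1.0, 0.3, 0.4]
width: 5.2
```

```bash
python3 look.py w5; python3 - <<'E'
from h import *
print(tgt([480,-20,190],8)); im,d=arm.camera('scene'); cv2.imwrite('pics/s5.png',cv2.resize(im[180:300,280:440],None,fx=4,fy=4))
E
```

```text
5.975 [ 671.2 -107.3   65.3] [ 0.6 -0.1  0.6] 5.3
([112.6, -177.0, -125.4], np.float64(-0.1))
```

View pics/w5.png

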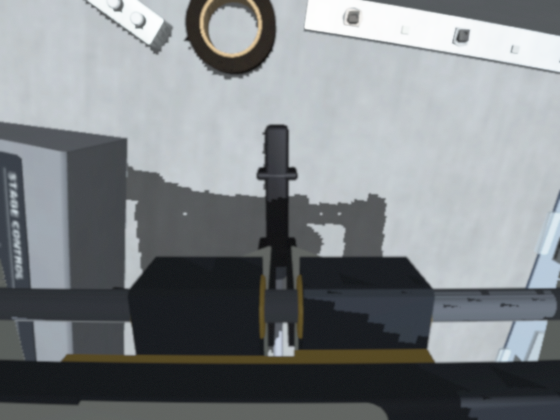

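View pics/s5.png

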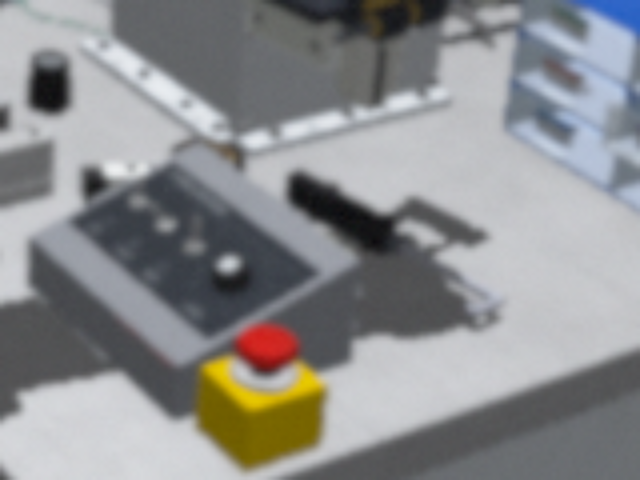

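```bash
python3 - <<'E'
from h import *
z=np.load('w5.npz'); M=z['M']
d=z['d']; v=[135,155,176,200,225]; u=[277]*5
print(unproj('wrist',np.c_[u,v].astype(float),d[v,u],M))
E
python3 look.py w6 hook_grip hook_end
```

```text
[[ 662.52899263  -52.48963249   23.10800087]
 [ 664.29136749  -65.34522989   22.59520568]
 [ 666.1626227   -78.93503774   24.00079914]
 [ 668.45329195  -95.69809133   22.07448543]
 [ 670.86225534 -113.24707835   22.66792364]]
hook_grip []
hook_end []
6.175 [ 669.6 -106.9   62.4] [ 0.3 -0.  -0.3] 4.9
```

View pics/w6.png

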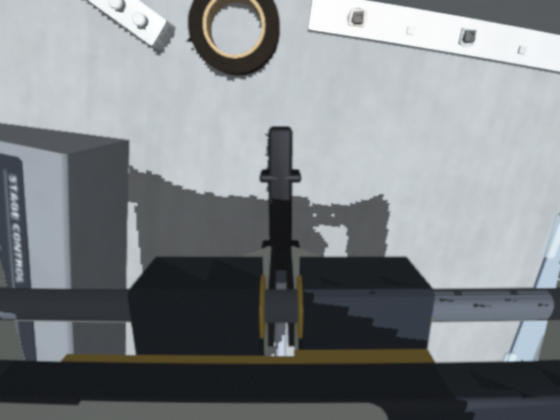

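Call:
play_rows(commands=[[[50,0,0,0,0],[50,0,0,0,0],[50,0,0,0,0],[50,0,0,0,0],[50,0,0,30,0],[50,0,0,50,0],[50,0,0,57,0],[50,0,0,59,0],[50,0,0,59,0],[40,0,0,60,0]]])

```text
time: 7.42
ee_pos: [671.0, -107.3, 4.7]
tool_rot: [0.001, 0.657, 0.754, 0.0]
contact_force: [0.4, 0.2, 0.4]
width: 44.3
```

Call:
play_rows(commands=[[[10,0,0,0,0],[10,0,0,0,0],[10,0,0,0,0],[10,0,0,0,0],[10,0,0,0,0],[10,0,0,0,0]]])

```text
time: 8.18
ee_pos: [670.3, -107.1, 3.7]
tool_rot: [-0.0, 0.657, 0.754, 0.0]
contact_force: [0.4, 0.1, -0.2]
width: 10.0
```

```bash
python3 look.py w7
```

```text
8.225 [ 670.3 -107.     3.7] [ 0.3 -0.7 -0. ] 10.3
```

View pics/w7.png

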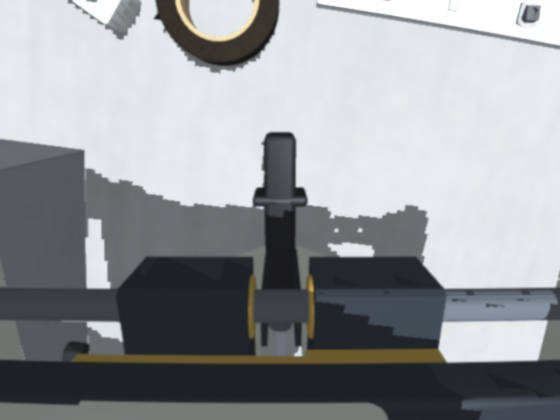

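```bash
python3 - <<'E'
from h import *
for n in ['w4','w7']:
    z=np.load(n+'.npz'); M=z['M']; d=z['d']; im=z['im']
    uv=np.array([(222,262),(235,258),(215,300),(240,300),(345,262),(330,258),(258,256),(262,300),(300,256),(280,250),(280,270)])
    print(n); print(np.c_[uv,d[uv[:,1],uv[:,0]],unproj('wrist',uv.astype(float),d[uv[:,1],uv[:,0]],M)].round(1))
    cv2.imwrite(f'pics/{n}z.png',cv2.resize(np.clip(im[230:360,180:380].astype(float)*1.5,0,255).astype(np.uint8),None,fx=4,fy=4))
T=pose(); M=c2w('wrist')
for p in [(0,0,0),(9.5,0,0),(-9.5,0,0),(9.5,16,0),(-9.5,16,0),(9.5,16,-19)]: print(p,proj('wrist',tw(T,p),M))
E
```

```text
w4
[[ 222.   262.   151.6  644.6  -99.5   58.1]
 [ 235.   258.   159.8  649.2 -100.6   50.1]
 [ 215.   300.    85.7  650.9  -80.   121.5]
 [ 240.   300.    84.9  656.8  -78.7  122.1]
 [ 345.   262.   152.1  695.6  -92.6   57.6]
 [ 330.   258.   156.3  690.   -93.4   53.3]
 [ 258.   256.   216.3  658.6 -120.9   -2.5]
 [ 262.   300.    85.1  662.   -78.1  122. ]
 [ 300.   256.   215.1  683.3 -117.    -1.5]
 [ 280.   250.   188.8  669.8 -105.3   22.1]
 [ 280.   270.   191.7  671.3 -116.5   22.3]]
w7
[[ 222.   262.    91.1  650.8  -73.4  114. ]
 [ 235.   258.    92.4  653.9  -72.6  112.5]
 [ 215.   300.    76.3  652.   -74.9  129.9]
 [ 240.   300.    76.6  657.2  -74.4  129.6]
 [ 345.   262.    91.   681.4  -69.1  114.1]
 [ 330.   258.    93.6  678.1  -69.7  111.4]
 [ 258.   256.   158.3  659.1  -97.6   51.3]
 [ 262.   300.    84.3  661.9  -77.6  122.7]
 [ 300.   256.   157.1  677.1  -94.7   52.3]
 [ 280.   250.   187.1  669.7 -104.6   23.7]
 [ 280.   270.   192.   671.3 -116.6   22. ]]
(0, 0, 0) [280.62094269 240.71426086]
(9.5, 0, 0) [280.64082915 224.88213698]
(-9.5, 0, 0) [280.60157374 256.1422275 ]
(9.5, 16, 0) [309.04938024 224.91745644]
(-9.5, 16, 0) [308.2935396  256.16994113]
(9.5, 16, -19) [311.80312332 236.51461304]
```

View pics/w4z.png

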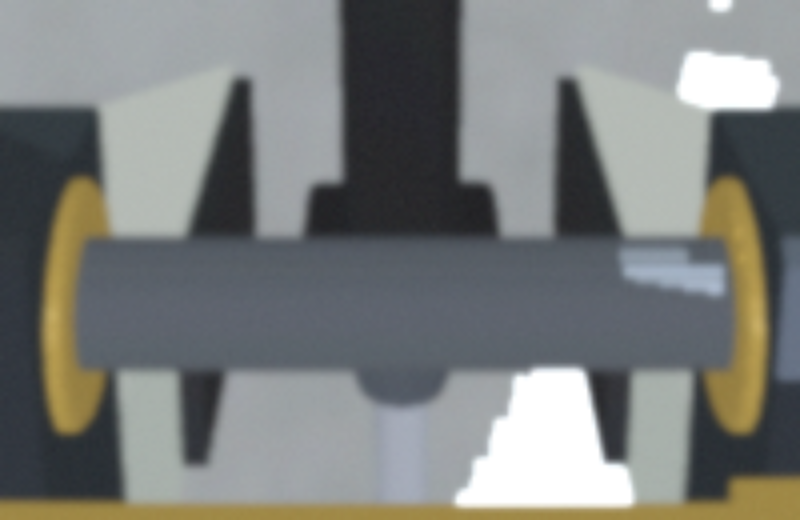

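View pics/w7z.png

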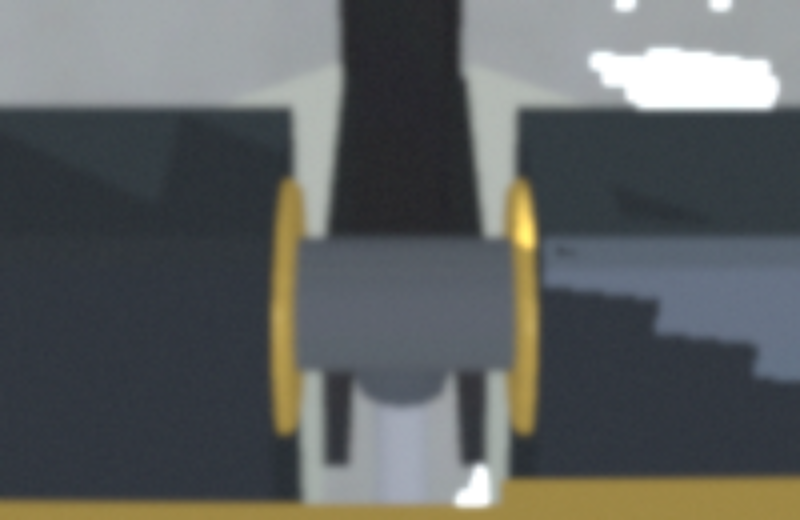

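```bash
python3 - <<'E'
from h import *
M=c2w('scene'); im,d=arm.camera('scene')
T=pose()
a=cv2.resize(im[120:300,280:440],None,fx=4,fy=4,interpolation=cv2.INTER_CUBIC)[:600*1]
a=cv2.resize(im[150:290,290:430],None,fx=4,fy=4,interpolation=cv2.INTER_CUBIC)
for p,c in [((0,0,0),(0,0,255)),((0,0,-19),(0,255,0)),((0,0,-66),(255,0,0)),((0,0,-46),(255,255,0))]:
    uv=proj('scene',tw(T,p),M); print(p,uv); q=(uv-[290,150])*4; cv2.circle(a,(int(q[0]),int(q[1])),4,c,-1)
cv2.imwrite('pics/s7.png',a)
E
```

```text
(0, 0, 0) [366.38910747 236.50381648]
(0, 0, -19) [367.04425928 230.78236769]
(0, 0, -66) [368.68888084 216.33555991]
(0, 0, -46) [367.98486075 222.53473905]
```

View pics/s7.png

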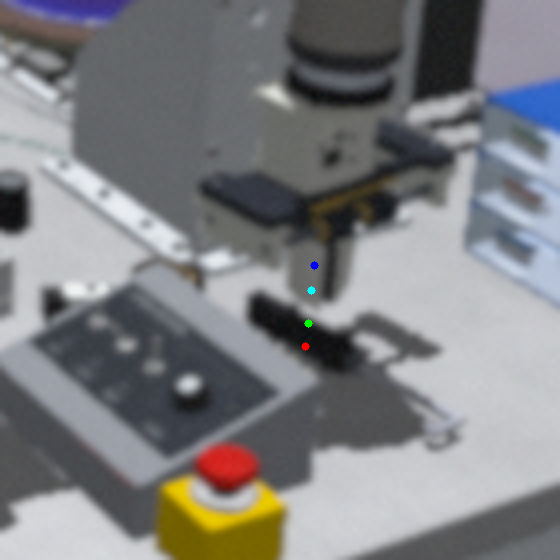

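```bash
python3 - <<'E'
from h import *
for n in ['w7','w4','w2']:
    z=np.load(n+'.npz'); M=z['M']; d=z['d']; Ti=np.linalg.inv(M@np.linalg.inv(np.array(arm.camera_model('wrist')['mount'])))
    u,v=np.meshgrid(np.arange(560),np.arange(420))
    P=unproj('wrist',np.stack([u,v],-1).astype(float),d,M); Q=P@Ti[:3,:3].T+Ti[:3,3]
    m=(d>0)&(Q[...,2]<-30)&(Q[...,2]>-60)&(abs(Q[...,0])<25)&(abs(Q[...,1])<70)
    q=Q[m]; print(n,m.sum(),q.min(0).round(1),q.max(0).round(1),np.percentile(q[:,2],[50,90,99]).round(1))
E
```

```text
w7 912 [ -9.5 -19.8 -60. ] [ 11.7  19.7 -35.6] [-47.8 -39.7 -36.8]
w4 1658 [ -9.7 -33.2 -60. ] [ 11.7  33.4 -35.1] [-50.1 -40.5 -37. ]
w2 2378 [ -9.9 -62.4 -60. ] [ 11.8  62.6 -35.4] [-49.8 -39.9 -36.7]
```

Call:
play_rows(commands=[[[50,0,0,0,0],[50,0,0,0,0],[50,0,0,0,0],[50,0,0,10,0],[50,0,0,20,0],[50,0,0,28,0],[50,0,0,34,0],[50,0,0,34,0]]])

```text
time: 9.28
ee_pos: [669.9, -107.0, -31.1]
tool_rot: [-0.001, 0.657, 0.754, -0.0]
contact_force: [-0.6, 0.9, -0.5]
width: 49.9
```

```bash
python3 look.py w8
```

```text
9.325 [ 670.3 -107.   -30.6] [-0.4  0.2  1.2] 50.2
```

View pics/w8.png

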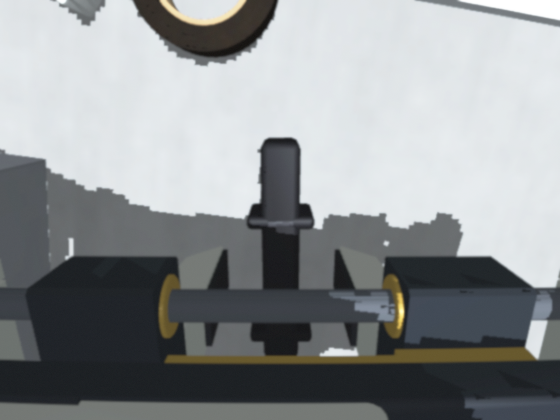

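Call:
play_rows(commands=[[[50,0,0,2,0],[20,0,0,3,0],[10,0,0,3,0],[10,0,0,3,0],[10,0,0,3,0],[10,0,0,3,0],[10,0,0,3,0]]])

```text
time: 10.2
ee_pos: [670.4, -107.1, -33.2]
tool_rot: [0.0, 0.657, 0.754, 0.0]
contact_force: [0.2, 0.2, 1.2]
width: 16.1
```

Call:
play_rows(commands=[[[5,0,0,0,0],[5,0,0,-8,0],[5,0,0,-25,0],[5,0,0,-55,0],[5,0,0,-90,0],[5,0,0,-125,0],[5,0,0,-155,0],[5,0,0,-165,0],[5,0,0,-165,0]]])

```text
time: 11.32
ee_pos: [670.5, -107.1, 132.3]
tool_rot: [0.001, 0.657, 0.754, 0.0]
contact_force: [0.3, -0.3, -1.8]
width: 15.9
```

```bash
python3 look.py w9 hook_grip; python3 - <<'E'
from h import *
print(tgt([450,-20,135],8))
E
```

```text
hook_grip [([666.9, -102.0, 174.1], 0.69)]
11.425 [ 669.5 -106.9  130.2] [-0.2  0.2 -2.5] 16.0
([116.2, -205.5, -4.2], np.float64(-0.1))
```

View pics/w9.png

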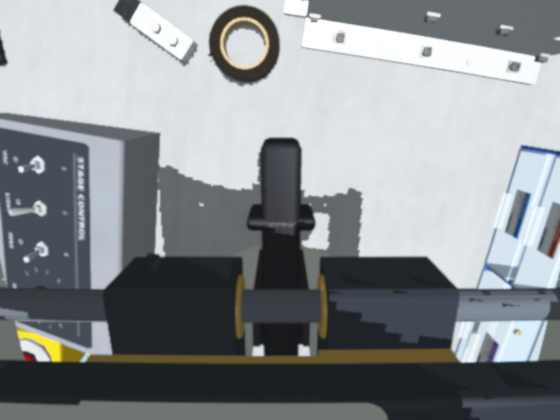

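```bash
python3 - <<'E'
from h import *
for p in [(450,-20,130),(390,120,130),(345,260,130)]: print(tgt(p,117))
z=np.load('w9.npz'); M=z['M'];d=z['d']; Ti=np.linalg.inv(pose())
for uv in [(270,212),(290,212),(280,216),(280,220),(255,216),(308,216),(280,145),(280,170)]:
    p=unproj('wrist',np.array(uv,float),d[uv[1],uv[0]],M); print(uv,tw(Ti,p).round(1))
E
```

```text
([116.2, -205.5, 0.8], np.float64(-109.1))
([263.1, -245.7, 1.1], np.float64(-109.1))
([408.0, -271.1, 1.3], np.float64(-109.1))
(270, 212) [ 33.1  -3.5 -58.4]
(290, 212) [ 33.5   4.4 -59.6]
(280, 216) [ 31.4   0.5 -58. ]
(280, 220) [ 29.3   0.5 -56.8]
(255, 216) [ 30.6  -9.7 -55.6]
(308, 216) [ 30.6  11.8 -55.4]
(280, 145) [ 59.4   0.4 -58.1]
(280, 170) [ 49.9   0.5 -58.2]
```

Call:
play_rows(commands=[[[5,20,-40,0,0],[5,50,-90,0,0],[5,80,-140,0,-4],[5,105,-185,0,-12],[5,130,-205,0,-22],[5,160,-215,0,-32],[5,195,-225,0,-42],[5,230,-235,0,-52],[5,263,-245,0,-62],[5,300,-252,0,-72],[5,340,-260,0,-82],[5,370,-265,0,-90]]])

```text
time: 12.92
ee_pos: [355.5, 224.0, 130.7]
tool_rot: [-0.001, -0.072, 0.997, -0.0]
contact_force: [1.1, -0.1, -1.6]
width: 15.7
```

```bash
python3 - <<'E'
from h import *
print(tgt((345,260,130),117), pose()[:3,3]); M=c2w('top')
print(arm.sense()['time'],arm.sense()['width'])
E
```

```text
([5.3, 37.1, 0.7], np.float64(-18.8)) [355.54642234 224.01347305 130.69714315]
12.925 15.735864713672935
```

Call:
play_rows(commands=[[[5,3,18,0,-9],[5,5,37,0,-18],[5,5,37,0,-19],[5,5,37,0,-19]]])

```text
time: 13.42
ee_pos: [346.6, 258.3, 131.0]
tool_rot: [-0.001, -0.231, 0.973, -0.0]
contact_force: [-0.3, -0.0, -0.9]
width: 15.4
```

```bash
python3 look.py w10 beam_shield hook_grip hook_end
```

```text
beam_shield []
hook_grip [([345.2, 259.0, 172.8], 0.86)]
hook_end []
13.625 [347.1 258.4 131.6] [ 0.4  0.  -2.1] 15.9
```

View pics/w10.png

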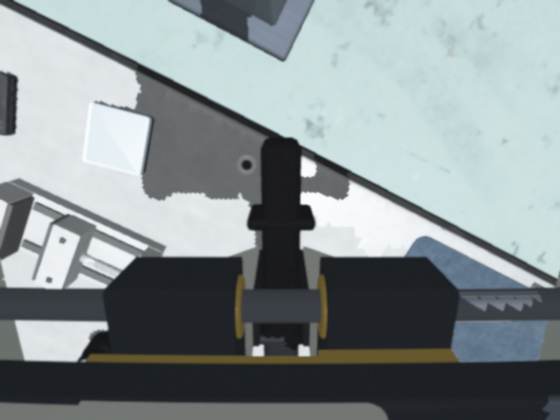

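```bash
cat > fit.py <<'E'
from h import *
from scipy.optimize import least_squares
M=c2w('top')
obs={(145,61,90):(83,160),(145,-61,90):(303,48),(0,61,0):(268,447),(0,-61,0):(480,332)}
def W(p,P):
    x,y,t=p; P=np.asarray(P,float); c,s=np.cos(t),np.sin(t)
    return np.stack([x+c*P[...,0]-s*P[...,1],y+s*P[...,0]+c*P[...,1],P[...,2]],-1)
K=np.array(list(obs)); U=np.array(list(obs.values()))/5+130
if __name__=='__main__':
    r=least_squares(lambda p:(proj('top',W(p,K),M)-U).ravel(),[520,350,.47]); print(r.x,np.degrees(r.x[2])); print(r.fun.round(2))
    np.save('shield.npy',r.x)
    im=cv2.imread('pics/top0.png'); a=cv2.resize(im[130:240,130:240],None,fx=5,fy=5,interpolation=cv2.INTER_CUBIC)
    def ln(A,B,c):
        q=(proj('top',W(r.x,[A,B]),M)-130)*5+2; cv2.line(a,tuple(map(int,q[0])),tuple(map(int,q[1])),c,1)
    for z in (0,90):
        C=[(0,61,z),(145,61,z),(145,-61,z),(0,-61,z)]
        for i in range(4): ln(C[i],C[(i+1)%4],(0,0,255) if z else (0,255,0))
    ln((0,55,85),(0,-55,85),(255,255,0))
    ln((0,0,26),(145,0,26),(255,0,0))
    ln((0,20,26),(145,20,26),(255,0,255));ln((0,-20,26),(145,-20,26),(255,0,255))
    for x in (40,50,60,70): ln((x,-6,62),(x,6,62),(0,255,255))
    cv2.imwrite('pics/fit.png',a)
E
python3 fit.py
```

```text
[516.86325023 344.79244746   0.6208338 ] 35.57115661705923
[ 1.3   1.21  0.52 -0.7  -0.21  0.1  -1.71 -0.6 ]
```

View pics/fit.png

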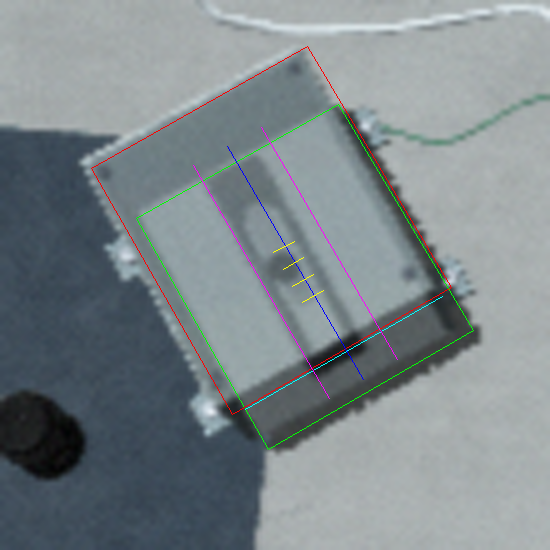

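```bash
cat > ov.py <<'E'
from fit import *
p=np.load('shield.npy')
def inv(name,uv,z,M):
    a=unproj(name,np.array(uv,float),np.array(1.),M)-M[:3,3]; return M[:3,3]+a*(z-M[2,3])/a[2]
def toS(P):
    x,y,t=p; dx,dy=P[0]-x,P[1]-y; return np.array([np.cos(t)*dx+np.sin(t)*dy,-np.sin(t)*dx+np.cos(t)*dy,P[2]])
if __name__=='__main__':
    M=c2w('top'); uv=np.array([285,266])/5+130-.4
    for z in (58,62): P=inv('top',uv,z,M); print('ball',P,toS(P))
    for uv,z in [((237,170),26),((337,355),26),((210,185),26),((265,155),26),((310,370),26),((365,340),26)]: print('rail',uv,toS(inv('top',np.array(uv)/5+130-.4,z,M)).round(1))
    for n,f,o in [('scene','pics/scene0.png',(228,140))]:
        M=c2w(n); im=cv2.imread(f); k=10; a=cv2.resize(im[o[1]:o[1]+56,o[0]:o[0]+76],None,fx=k,fy=k,interpolation=cv2.INTER_CUBIC)
        b=a.copy()
        def ln(A,B,c):
            q=(proj(n,W(p,[A,B]),M)-o)*k+k/2; cv2.line(b,tuple(map(int,q[0])),tuple(map(int,q[1])),c,1)
        for z in (0,90):
            C=[(0,61,z),(145,61,z),(145,-61,z),(0,-61,z)]
            for i in range(4): ln(C[i],C[(i+1)%4],(0,0,255) if z else (0,255,0))
        for x in (40,50,60,70): ln((x,0,26),(x,0,70),(0,255,255))
        cv2.imwrite('pics/sc_a.png',np.clip(a.astype(float)*1.6,0,255).astype(np.uint8)); cv2.imwrite('pics/sc_b.png',b)
E
python3 ov.py
```

```text
ball [565.06057858 384.69241906  58.        ] [62.4137585   4.41734574 58.        ]
ball [564.0548817  383.80509243  62.        ] [61.07956104  4.28062737 62.        ]
rail (237, 170) [131.1   2.   26. ]
rail (337, 355) [18.1  5.5 26. ]
rail (210, 185) [131.3  17.8  26. ]
rail (265, 155) [130.7 -14.4  26. ]
rail (310, 370) [18.4 21.1 26. ]
rail (365, 340) [ 17.6 -10.6  26. ]
```

View pics/sc_a.png

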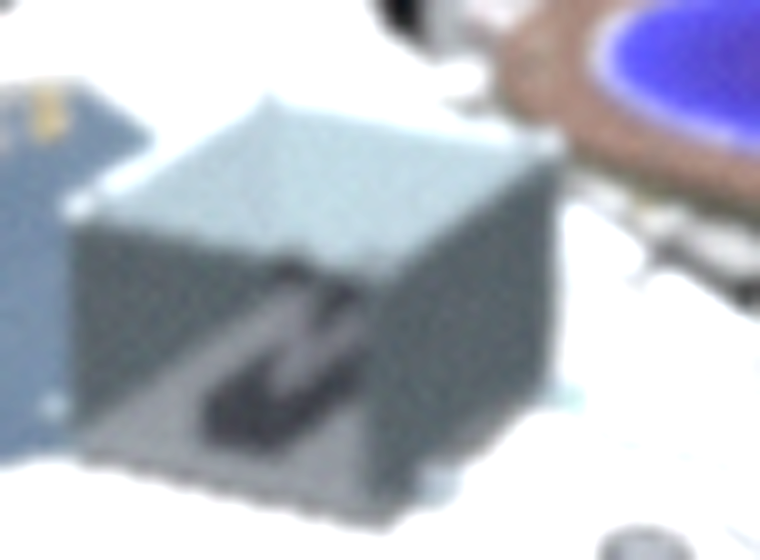

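View pics/sc_b.png

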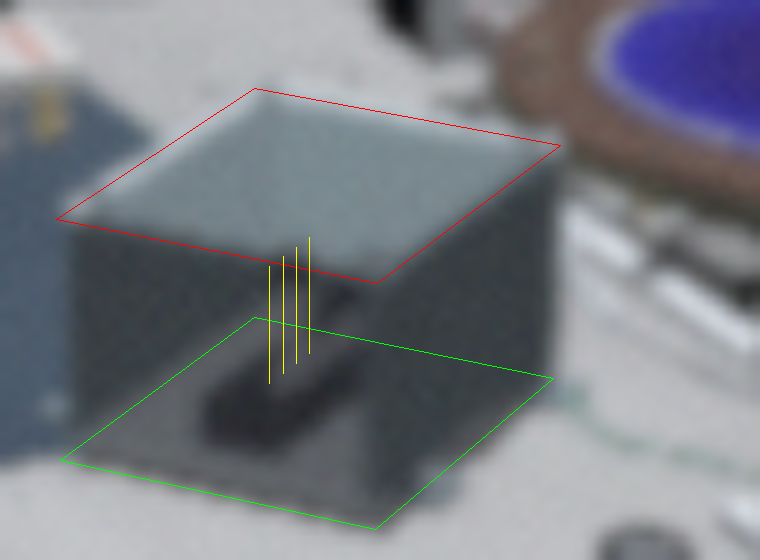

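```bash
python3 - <<'E'
from ov import *
P=np.load('P.npy'); 
m=(P[...,2]>80)&(P[...,2]<100)&(P[...,0]>440)&(P[...,0]<720)&(P[...,1]>255)&(P[...,1]<500)
n,l,st,c=cv2.connectedComponentsWithStats(m.astype(np.uint8)); i=1+st[1:,4].argmax(); print(st[i])
q=P[l==i]; print(len(q),np.median(q[:,2])); r=cv2.minAreaRect(q[:,:2].astype(np.float32)); print(r,cv2.boxPoints(r))
im=cv2.imread('pics/top0.png'); im[cv2.dilate((l==i).astype(np.uint8),np.ones((3,3)))-(l==i)>0]=(0,0,255)
k=10; a=cv2.resize(im[135:215,140:230],None,fx=8,fy=8,interpolation=cv2.INTER_NEAREST); cv2.imwrite('pics/dm.png',np.clip(a*1.3,0,255).astype(np.uint8))
E
```

```text
[ 146  139   71   73 2818]
2818 88.85348620149409
((578.2222900390625, 395.349609375), (147.63327026367188, 121.96476745605469), 34.30714416503906) [[482.87622 404.11758]
 [551.61914 303.37125]
 [673.56836 386.58163]
 [604.82544 487.32797]]
```

View pics/dm.png

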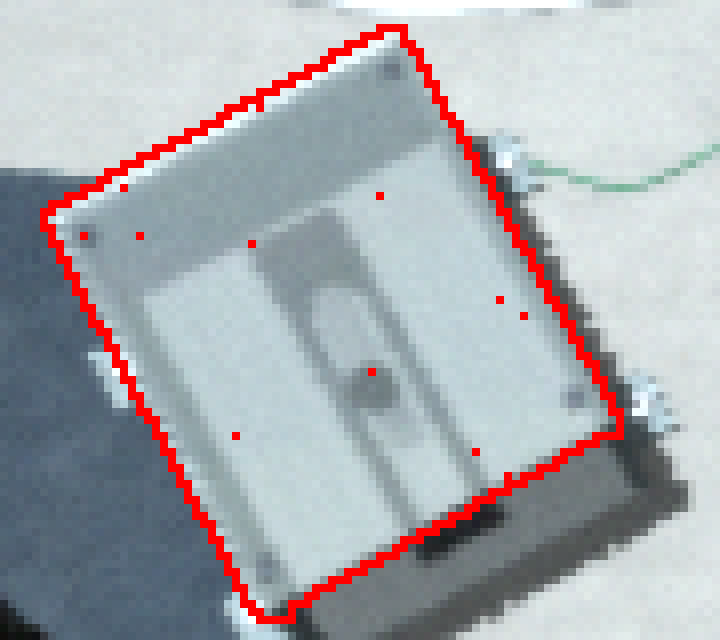

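```bash
cat > sh.py <<'E'
from h import *
S=(518.0,354.0,np.radians(34.2))
def s2w(x,y,z): c,s=np.cos(S[2]),np.sin(S[2]); return np.array([S[0]+c*x-s*y,S[1]+s*x+c*y,z])
def w2s(P):
    c,s=np.cos(S[2]),np.sin(S[2]); dx,dy=P[0]-S[0],P[1]-S[1]; return np.array([c*dx+s*dy,-s*dx+c*dy,P[2]])
def go(x,y,z): return tgt(s2w(x,y,z),124.2)
def st():
    s=arm.sense(); T=pose(); f=s['contact_force']; c,sn=np.cos(S[2]),np.sin(S[2])
    print('t',round(s['time'],2),'S',w2s(T[:3,3]).round(1),'yang',np.degrees(np.arctan2(T[1,1],T[0,1])).round(1),'F_S',[round(c*f[0]+sn*f[1],1),round(-sn*f[0]+c*f[1],1),round(f[2],1)],'w',round(s['width'],1))
E
python3 - <<'E'
from sh import *
st(); print(go(-190,41,60), go(-190,41,-5))
E
```

```text
t 13.62 S [-195.1   17.   131.6] yang 116.8 F_S [np.float64(0.4), np.float64(-0.2), np.float64(-2.1)] w 15.9
([-1.9, 24.5, 71.6], np.float64(-7.4)) ([-2.0, 24.5, 136.6], np.float64(-7.4))
```

Call:
play_rows(commands=[[[5,0,8,10,-3],[5,-2,16,30,-6],[5,-2,25,55,-7.4],[5,-2,25,71,-7.4],[5,-2,25,71,-7.4],[5,-2,25,71,-7.4]]])

```text
time: 14.38
ee_pos: [337.7, 282.4, 61.0]
tool_rot: [0.0, -0.295, 0.955, 0.0]
contact_force: [0.7, 0.1, -1.5]
width: 15.7
```

```bash
python3 - <<'E'
from sh import *
st()
T=pose()
hp=[(4,0.5,-46),(-36,.5,-46),(-136,.5,-46),(-136,-23.5,-46),(-125,-23.5,-46)]
for n,(u0,v0,w,h,k) in dict(top=(140,135,110,100,6),scene=(210,130,100,80,7)).items():
    M=c2w(n); im,d=arm.camera(n); np.save(f'{n}11.npy',d); cv2.imwrite(f'pics/{n}11.png',im)
    a=cv2.resize(im[v0:v0+h,u0:u0+w],None,fx=k,fy=k,interpolation=cv2.INTER_CUBIC); cv2.imwrite(f'pics/{n}11a.png',a)
    q=(np.array([proj(n,tw(T,p),M) for p in hp])-[u0,v0])*k+k/2
    cv2.polylines(a,[q.astype(int)],False,(0,0,255),1)
    for x in (45,55,65):
        q=(proj(n,np.array([s2w(x,0,26),s2w(x,0,62)]),M)-[u0,v0])*k+k/2; cv2.polylines(a,[q.astype(int)],False,(0,255,255),1)
    q=(proj(n,np.array([s2w(0,55,0),s2w(0,55,85),s2w(0,-55,85),s2w(0,-55,0)]),M)-[u0,v0])*k+k/2; cv2.polylines(a,[q.astype(int)],True,(0,255,0),1)
    cv2.imwrite(f'pics/{n}11b.png',a)
st()
E
```

```text
t 14.38 S [-189.4   42.1   61. ] yang 124.3 F_S [np.float64(0.6), np.float64(-0.3), np.float64(-1.5)] w 15.7
t 14.47 S [-189.2   42.1   61.3] yang 124.3 F_S [np.float64(-0.7), np.float64(-0.6), np.float64(-0.9)] w 15.6
```

View pics/top11b.png

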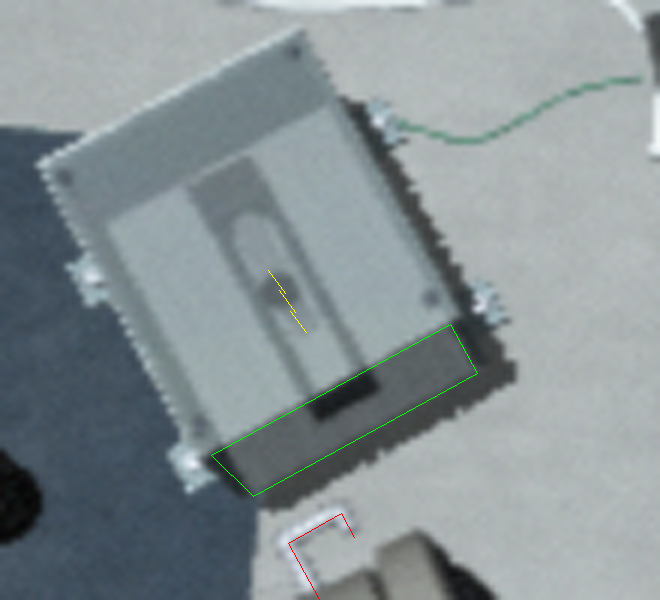

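View pics/scene11b.png

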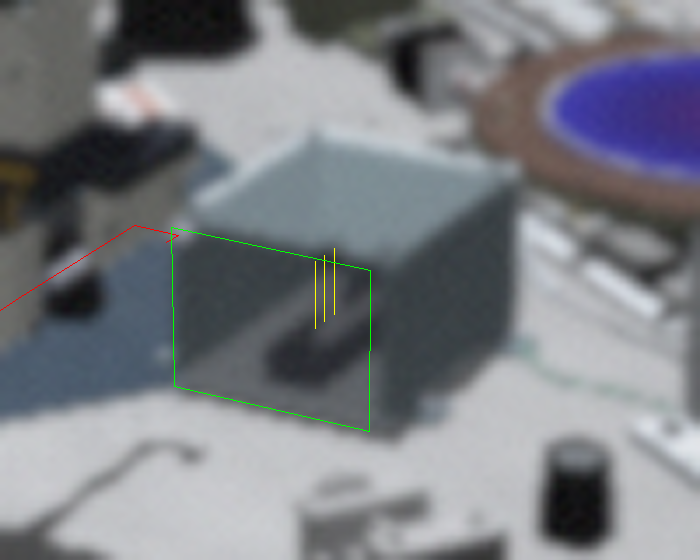

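View pics/scene11a.png

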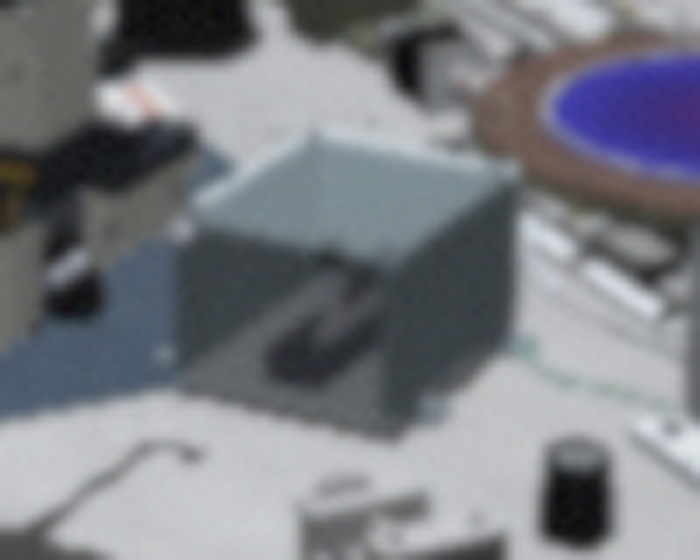

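```bash
cat > ovl.py <<'E'
import sys
from sh import *
tag=sys.argv[1]; st(); T=pose()
hp=[(4,0.5,-46),(-36,.5,-46),(-136,.5,-46),(-136,-23.5,-46),(-125,-23.5,-46)]
for n,(u0,v0,w,h,k) in dict(top=(140,135,110,100,6),scene=(210,130,100,80,7)).items():
    if n not in sys.argv[2:]: continue
    M=c2w(n); im,d=arm.camera(n); np.save(f'{n}{tag}.npy',d); cv2.imwrite(f'pics/{n}{tag}.png',im)
    a=cv2.resize(im[v0:v0+h,u0:u0+w],None,fx=k,fy=k,interpolation=cv2.INTER_CUBIC); a=np.clip(a*1.3,0,255).astype(np.uint8);cv2.imwrite(f'pics/{n}{tag}a.png',a)
    q=(np.array([proj(n,tw(T,p),M) for p in hp])-[u0,v0])*k+k/2
    cv2.polylines(a,[q.astype(int)],False,(0,0,255),1)
    cv2.imwrite(f'pics/{n}{tag}b.png',a)
E
python3 -c "
from sh import *
print(go(-185,41,-5))"
```

```text
([-4.1, -1.1, 66.3], np.float64(0.1))
```

Call:
play_rows(commands=[[[5,-1,-1,20,0],[5,-2,-1,45,0],[5,-4,-1,60,0],[5,-4,-1,66,0],[5,-4,-1,66,0]]])

```text
time: 15.1
ee_pos: [341.5, 283.7, -5.1]
tool_rot: [0.0, -0.295, 0.956, 0.0]
contact_force: [0.3, 0.3, -1.0]
width: 15.8
```

```bash
python3 ovl.py 12 scene top
```

```text
t 15.1 S [-185.6   41.1   -5.1] yang 124.3 F_S [np.float64(0.4), np.float64(0.1), np.float64(-1.0)] w 15.8
```

View pics/scene12b.png

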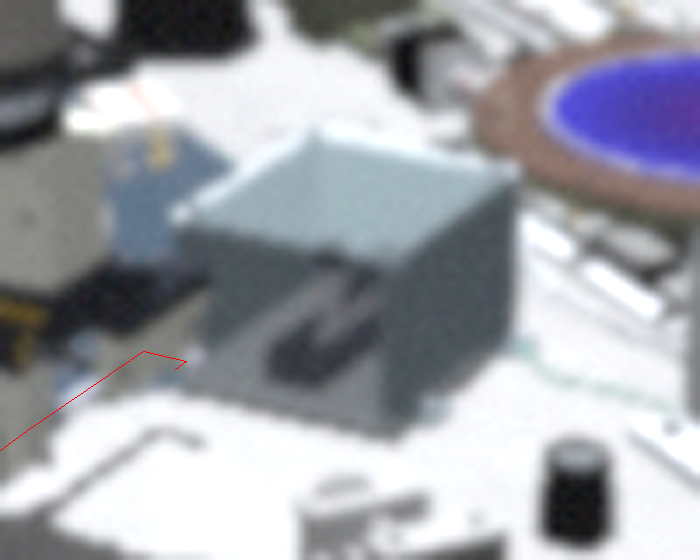

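View pics/scene12a.png

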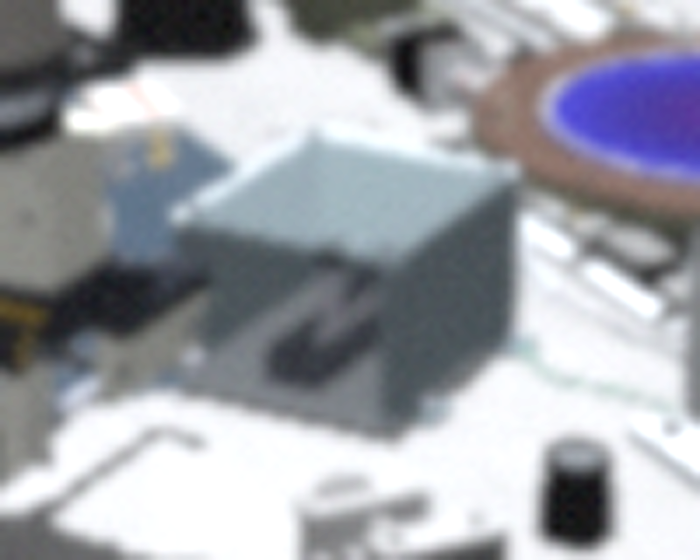

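View pics/top12b.png

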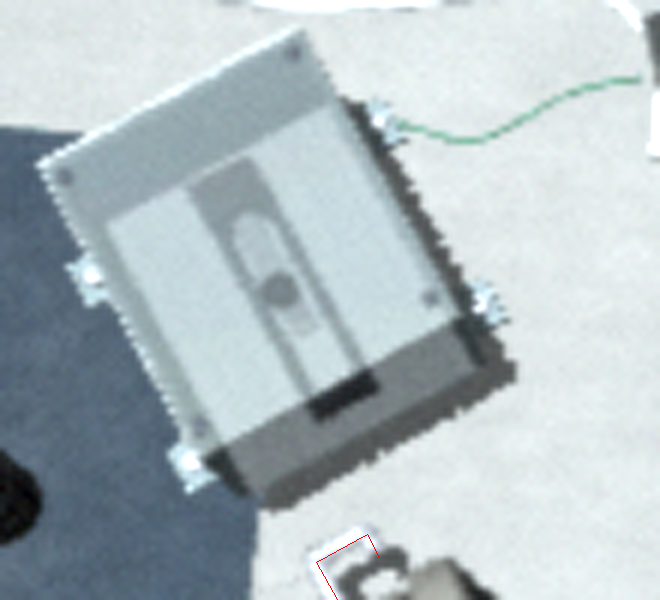

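Call:
play_rows(commands=[[[5,-8,0,0,0],[5,-20,0,0,0],[5,-32,0,0,0],[5,-44,0,0,0],[5,-56,0,0,0],[5,-66,0,0,0],[5,-72,0,0,0],[5,-75,0,0,0]]])

```text
time: 16.2
ee_pos: [403.4, 326.0, -5.4]
tool_rot: [-0.0, -0.295, 0.956, -0.0]
contact_force: [-0.6, 0.3, -0.8]
width: 15.6
```

```bash
python3 ovl.py 13 top scene
```

```text
t 16.2 S [-110.5   41.2   -5.4] yang 124.3 F_S [np.float64(-0.3), np.float64(0.6), np.float64(-0.8)] w 15.6
```

View pics/top13b.png

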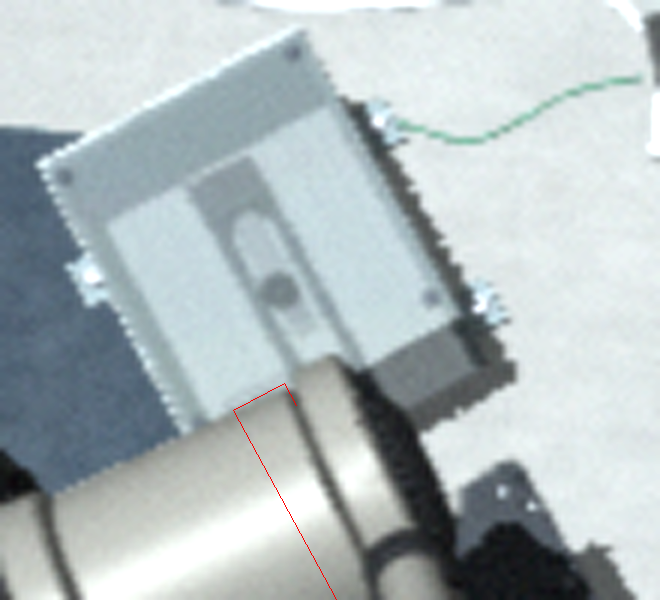

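View pics/scene13a.png

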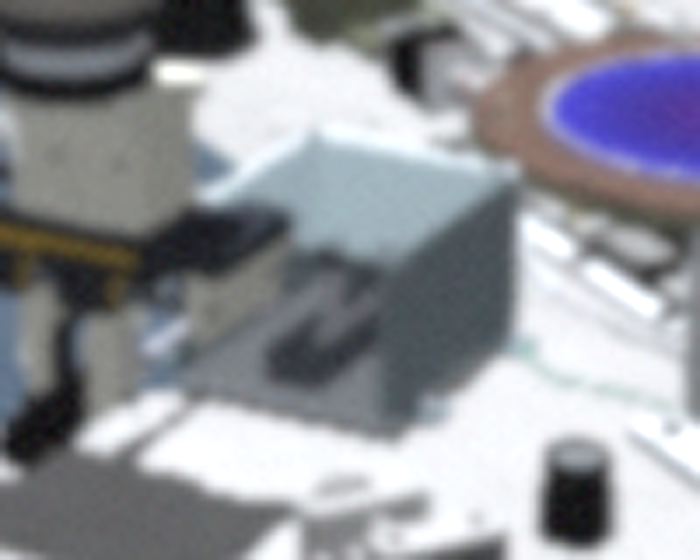

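Call:
play_rows(commands=[[[5,-8,0,0,0],[5,-18,0,0,0],[5,-28,0,0,0],[5,-38,0,0,0],[5,-46,0,0,0],[5,-52,0,0,0],[5,-54,0,0,0],[5,-54,0,0,0]]])

```text
time: 17.3
ee_pos: [447.8, 356.2, -5.4]
tool_rot: [-0.0, -0.295, 0.956, -0.0]
contact_force: [0.3, 0.6, -1.2]
width: 16.1
```

```bash
python3 ovl.py 14 top scene
```

```text
t 17.3 S [-56.8  41.3  -5.4] yang 124.3 F_S [np.float64(0.6), np.float64(0.4), np.float64(-1.2)] w 16.1
```

View pics/top14b.png

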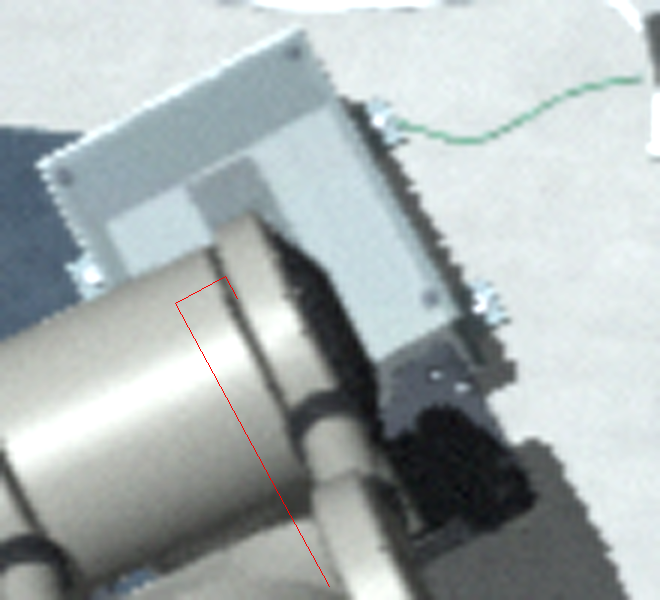

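View pics/scene14a.png

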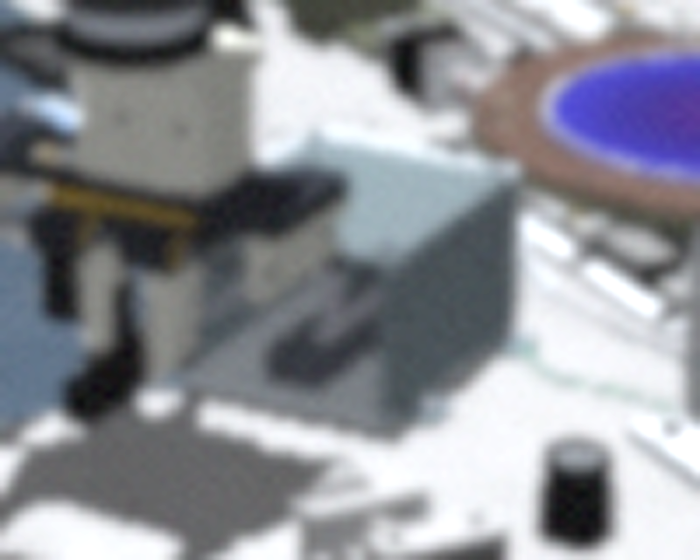

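Call:
play_rows(commands=[[[5,0,-3,0,0],[5,0,-6,0,0],[5,0,-9,0,0],[5,0,-12,0,0],[5,0,-14,0,0],[5,0,-16,0,0],[5,0,-16,0,0]]])

```text
time: 18.27
ee_pos: [457.0, 343.0, -5.3]
tool_rot: [0.0, -0.295, 0.956, 0.0]
contact_force: [-0.5, -0.5, -1.7]
width: 15.8
```

```bash
python3 -c "
from sh import *
st()"
```

```text
t 18.27 S [-56.7  25.2  -5.3] yang 124.3 F_S [np.float64(-0.7), np.float64(-0.1), np.float64(-1.7)] w 15.8
```

Call:
play_rows(commands=[[[5,0,-4,0,0],[5,0,-8,0,0],[5,0,-11,0,0],[5,0,-13,0,0],[5,0,-14.5,0,0],[5,0,-14.5,0,0]]])

```text
time: 19.02
ee_pos: [465.1, 331.1, -5.3]
tool_rot: [0.0, -0.295, 0.956, 0.0]
contact_force: [-0.0, 0.5, -1.8]
width: 16.2
```

```bash
python3 ovl.py 15 scene
```

```text
t 19.02 S [-56.6  10.7  -5.3] yang 124.3 F_S [np.float64(0.2), np.float64(0.4), np.float64(-1.8)] w 16.2
```

View pics/scene15b.png

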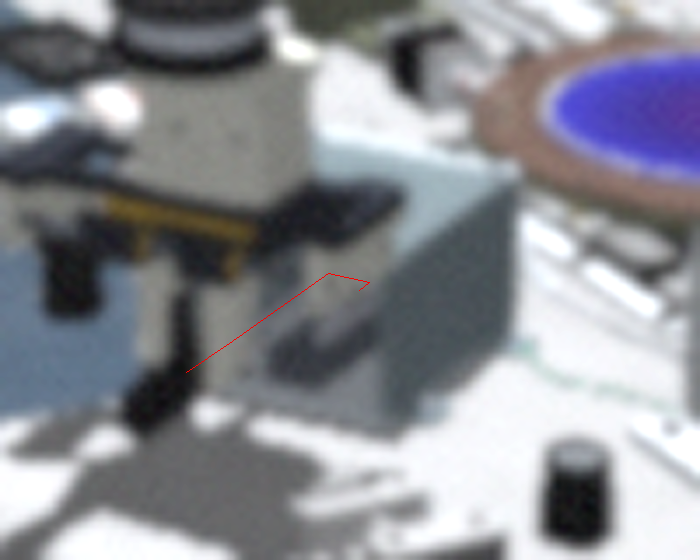

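Call:
play_rows(commands=[[[5,2,0,0,0],[5,4,0,0,0],[5,6,0,0,0],[5,8,0,0,0],[5,10,0,0,0],[5,11,0,0,0],[5,12,0,0,0]]])

```text
time: 19.95
ee_pos: [455.1, 324.3, -5.3]
tool_rot: [0.0, -0.295, 0.956, 0.0]
contact_force: [-0.6, 0.4, -1.7]
width: 15.9
```

```bash
python3 -c "
from sh import *
st()"
```

```text
t 19.95 S [-68.7  10.8  -5.3] yang 124.3 F_S [np.float64(-0.2), np.float64(0.7), np.float64(-1.7)] w 15.9
```

Call:
play_rows(commands=[[[5,1,0,0,0],[5,2,0,0,0],[5,3,0,0,0]]])

```text
time: 20.32
ee_pos: [452.7, 322.6, -5.3]
tool_rot: [0.0, -0.295, 0.956, 0.0]
contact_force: [0.1, 0.2, -2.8]
width: 15.5
```

```bash
python3 -c "
from sh import *
st()"
```

```text
t 20.32 S [-71.7  10.8  -5.3] yang 124.3 F_S [np.float64(0.2), np.float64(0.1), np.float64(-2.8)] w 15.5
```

Call:
play_rows(commands=[[[5,1,0,0,0],[5,2,0,0,0],[5,3,0,0,0]]])

```text
time: 20.7
ee_pos: [450.6, 321.2, -5.2]
tool_rot: [0.001, -0.295, 0.956, 0.0]
contact_force: [1.9, 0.6, -2.2]
width: 16.3
```

```bash
python3 -c "
from sh import *
st()"
```

```text
t 20.7 S [-74.2  10.7  -5.2] yang 124.3 F_S [np.float64(1.9), np.float64(-0.6), np.float64(-2.2)] w 16.3
```

Call:
play_rows(commands=[[[5,1,0,0,0],[5,2,0,0,0],[5,3,0,0,0],[5,4,0,0,0]]])

```text
time: 21.2
ee_pos: [448.1, 319.3, -5.0]
tool_rot: [0.001, -0.295, 0.956, 0.0]
contact_force: [4.7, 2.5, -2.6]
width: 16.1
```

```bash
python3 -c "
from sh import *
st()"
```

```text
t 21.2 S [-77.3  10.6  -5. ] yang 124.3 F_S [np.float64(5.3), np.float64(-0.6), np.float64(-2.6)] w 16.1
```

Call:
play_rows(commands=[[[5,1.2,0,0,0],[5,2.4,0,0,0],[5,3.6,0,0,0],[5,4.8,0,0,0],[5,6,0,0,0]]])

```text
time: 21.82
ee_pos: [443.1, 315.9, -5.0]
tool_rot: [0.001, -0.295, 0.956, 0.0]
contact_force: [4.7, 3.3, -3.0]
width: 16.0
```

```bash
python3 -c "
from sh import *
st()"
```

```text
t 21.82 S [-83.3  10.6  -5. ] yang 124.3 F_S [np.float64(5.8), np.float64(0.1), np.float64(-3.0)] w 16.0
```

Call:
play_rows(commands=[[[5,1.2,0,0,0],[5,2.4,0,0,0],[5,3.6,0,0,0],[5,4.8,0,0,0],[5,6,0,0,0],[5,7.2,0,0,0],[5,8.4,0,0,0],[5,9.4,0,0,0]]])

```text
time: 22.82
ee_pos: [435.4, 310.7, -5.0]
tool_rot: [0.001, -0.295, 0.956, 0.0]
contact_force: [4.6, 2.9, -2.8]
width: 15.5
```

```bash
python3 -c "
from sh import *
st()"
```

```text
t 22.82 S [-92.7  10.6  -5. ] yang 124.3 F_S [np.float64(5.5), np.float64(-0.2), np.float64(-2.8)] w 15.5
```

Call:
play_rows(commands=[[[5,0.8,0,0,0],[5,1.6,0,0,0],[5,2.4,0,0,0]]])

```text
time: 23.2
ee_pos: [433.4, 309.3, -5.0]
tool_rot: [0.001, -0.295, 0.956, 0.0]
contact_force: [3.7, 2.7, -3.4]
width: 15.7
```

```bash
python3 -c "
from sh import *
st()"
```

```text
t 23.2 S [-95.1  10.6  -5. ] yang 124.3 F_S [np.float64(4.6), np.float64(0.1), np.float64(-3.4)] w 15.7
```

Call:
play_rows(commands=[[[5,0.8,0,0,0],[5,1.6,0,0,0],[5,2.4,0,0,0]]])

```text
time: 23.58
ee_pos: [431.4, 308.0, -5.0]
tool_rot: [0.001, -0.295, 0.956, 0.0]
contact_force: [4.1, 2.6, -3.1]
width: 15.7
```

```bash
python3 -c "
from sh import *
st()"
```

```text
t 23.57 S [-97.5  10.6  -5. ] yang 124.3 F_S [np.float64(4.9), np.float64(-0.1), np.float64(-3.1)] w 15.7
```

Call:
play_rows(commands=[[[5,0.8,0,0,0],[5,1.6,0,0,0],[5,2.2,0,0,0]]])

```text
time: 23.95
ee_pos: [429.6, 306.7, -5.0]
tool_rot: [0.001, -0.295, 0.956, 0.0]
contact_force: [4.0, 2.5, -2.9]
width: 16.0
```

Call:
play_rows(commands=[[[5,0.8,0,0,0],[5,1.5,0,0,0]]])

```text
time: 24.2
ee_pos: [428.6, 306.0, -4.9]
tool_rot: [0.002, -0.295, 0.956, 0.0]
contact_force: [5.7, 3.6, -2.9]
width: 15.8
```

Call:
play_rows(commands=[[[5,0.5,0,0,0],[5,0.9,0,0,0]]])

```text
time: 24.45
ee_pos: [428.6, 305.9, -4.7]
tool_rot: [0.003, -0.295, 0.956, 0.001]
contact_force: [7.0, 5.0, -4.5]
width: 15.6
```

```bash
python3 -c "
from sh import *
st()"
```

```text
t 24.45 S [-100.9   10.4   -4.7] yang 124.3 F_S [np.float64(8.6), np.float64(0.2), np.float64(-4.5)] w 15.6
```

Call:
play_rows(commands=[[[5,0.5,0,0,0],[5,1,0,0,0],[5,1,0,0,0]]])

```text
time: 24.82
ee_pos: [428.7, 305.8, -4.4]
tool_rot: [0.004, -0.295, 0.956, 0.001]
contact_force: [7.3, 5.3, -3.9]
width: 16.1
```

```bash
python3 -c "
from sh import *
st()"
```

```text
t 24.82 S [-101.    10.3   -4.4] yang 124.3 F_S [np.float64(9.0), np.float64(0.3), np.float64(-3.9)] w 16.1
```

Call:
play_rows(commands=[[[5,0.6,0,0,0],[5,1.2,0,0,0],[5,1.2,0,0,0]]])

```text
time: 25.2
ee_pos: [428.8, 305.6, -4.1]
tool_rot: [0.005, -0.295, 0.956, 0.001]
contact_force: [10.4, 6.4, -4.9]
width: 16.1
```

```bash
python3 -c "
from sh import *
st()"
```

```text
t 25.2 S [-101.    10.2   -4.1] yang 124.3 F_S [np.float64(12.2), np.float64(-0.6), np.float64(-4.9)] w 16.1
```

Call:
play_rows(commands=[[[5,0.6,0,0,0],[5,1.2,0,0,0],[5,1.2,0,0,0]]])

```text
time: 25.58
ee_pos: [428.8, 305.5, -3.7]
tool_rot: [0.006, -0.295, 0.956, 0.001]
contact_force: [12.0, 7.4, -4.3]
width: 15.7
```

```bash
python3 -c "
from sh import *
st()"
```

```text
t 25.57 S [-101.    10.    -3.7] yang 124.3 F_S [np.float64(14.1), np.float64(-0.6), np.float64(-4.3)] w 15.7
```

Call:
play_rows(commands=[[[5,0.4,0,0,0],[5,0.4,0,0,0],[5,0.4,0,0,0]]])

```text
time: 25.95
ee_pos: [428.9, 305.5, -3.6]
tool_rot: [0.006, -0.295, 0.956, 0.001]
contact_force: [13.0, 8.5, -3.8]
width: 15.3
```

Call:
play_rows(commands=[[[5,0,0,0,0],[5,0,0,0,0],[5,0,0,0,0],[5,0,0,0,0],[5,0,0,0,0],[5,0,0,0,0]]])

```text
time: 26.7
ee_pos: [428.8, 305.5, -3.6]
tool_rot: [0.006, -0.295, 0.956, 0.001]
contact_force: [14.0, 8.3, -4.4]
width: 16.0
```

Call:
play_rows(commands=[[[5,0,0,0,0],[5,0,0,0,0],[5,0,0,0,0],[5,0,0,0,0],[5,0,0,0,0],[5,0,0,0,0]]])

```text
time: 27.45
ee_pos: [428.9, 305.5, -3.6]
tool_rot: [0.006, -0.295, 0.956, 0.001]
contact_force: [13.3, 9.2, -4.2]
width: 15.8
```

```bash
python3 -c "
from sh import *
st()"
```

```text
t 27.45 S [-101.    10.    -3.6] yang 124.3 F_S [np.float64(16.2), np.float64(0.1), np.float64(-4.2)] w 15.8
```

Call:
play_rows(commands=[[[5,-1.5,0,0,0],[5,-3,0,0,0],[5,-5,0,0,0],[5,-7,0,0,0],[5,-10,0,0,0],[5,-13,0,0,0],[5,-16,0,0,0],[5,-19,0,0,0],[5,-20,0,0,0],[5,-20,0,0,0]]])

```text
time: 28.7
ee_pos: [439.8, 313.9, -5.4]
tool_rot: [-0.0, -0.295, 0.956, 0.0]
contact_force: [-0.3, -0.1, -1.5]
width: 15.9
```

```bash
python3 -c "
from sh import *
st()"
```

```text
t 28.7 S [-87.3  10.8  -5.4] yang 124.3 F_S [np.float64(-0.3), np.float64(0.0), np.float64(-1.5)] w 15.9
```

Call:
play_rows(commands=[[[5,0,2,0,0],[5,0,5,0,0],[5,0,8,0,0],[5,0,11,0,0],[5,0,11,0,0]]])

```text
time: 29.32
ee_pos: [433.4, 323.2, -5.3]
tool_rot: [0.0, -0.295, 0.955, 0.0]
contact_force: [0.0, 0.1, -1.6]
width: 15.9
```

```bash
python3 -c "
from sh import *
st()"
```

```text
t 29.32 S [-87.3  22.   -5.3] yang 124.3 F_S [np.float64(0.1), np.float64(0.0), np.float64(-1.6)] w 15.9
```

No contact; continue sideways and then straight out.

Call:
play_rows(commands=[[[5,0,5,0,0],[5,0,10,0,0],[5,0,15,0,0],[5,0,19,0,0],[5,0,19,0,0],[5,4,19,0,0],[5,10,19,0,0],[5,18,19,0,0],[5,26,19,0,0],[5,34,19,0,0],[5,34,19,0,0]]])

```text
time: 30.7
ee_pos: [394.2, 319.1, -5.3]
tool_rot: [-0.0, -0.295, 0.956, -0.0]
contact_force: [-0.4, -0.6, -1.5]
width: 15.8
```

```bash
python3 -c "
from sh import *
st()"
```

```text
t 30.7 S [-122.    40.7   -5.3] yang 124.3 F_S [np.float64(-0.7), np.float64(-0.2), np.float64(-1.5)] w 15.8
```

Call:
play_rows(commands=[[[5,10,0,0,0],[5,22,0,0,0],[5,35,0,0,0],[5,48,0,0,0],[5,60,0,0,0],[5,70,0,0,0],[5,74,0,0,0],[5,74,0,-20,0],[5,74,0,-60,0],[5,74,0,-100,0],[5,74,0,-130,0],[5,74,0,-135,0]]])

```text
time: 32.2
ee_pos: [334.9, 278.5, 131.3]
tool_rot: [0.002, -0.295, 0.956, 0.001]
contact_force: [0.3, 0.1, -1.8]
width: 15.7
```

```bash
python3 ovl.py 20 top scene; python3 - <<'E'
from h import *
for p in [(420,20,130),(480,-30,130),(660,-107,130),(600,-107,130)]: print(p,tgt(p,8))
E
```

```text
t 32.2 S [-193.9   40.5  131.3] yang 124.3 F_S [np.float64(0.3), np.float64(-0.1), np.float64(-1.8)] w 15.7
(420, 20, 130) ([73.9, -261.6, -0.6], np.float64(116.3))
(480, -30, 130) ([52.5, -336.7, -0.6], np.float64(116.3))
(660, -107, 130) ([-52.8, -501.7, -0.6], np.float64(116.3))
(600, -107, 130) ([-3.3, -467.9, -0.6], np.float64(116.3))
```

View pics/top20a.png

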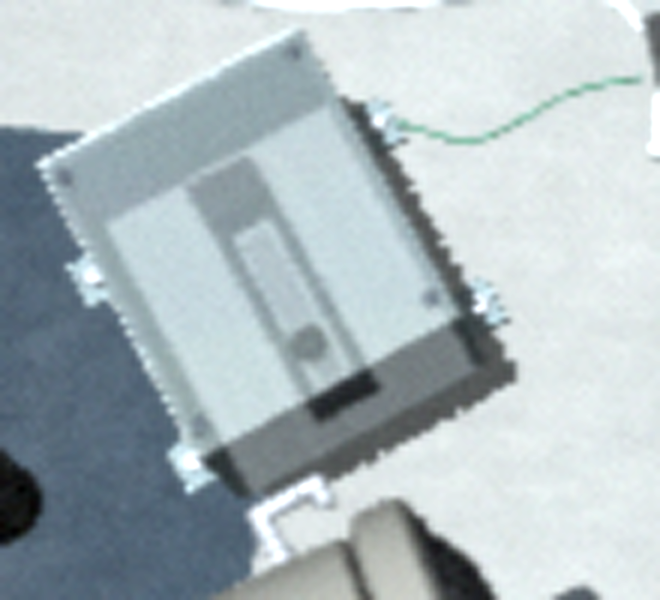

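View pics/top20.png

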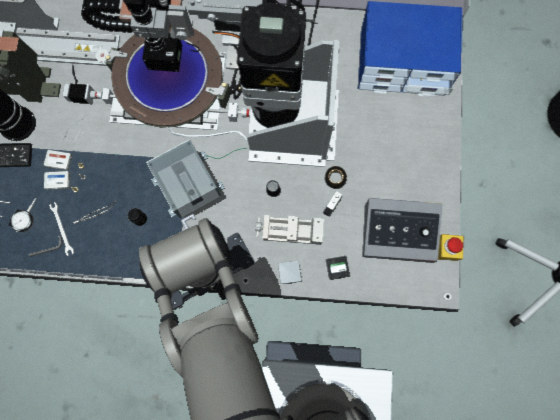

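Call:
play_rows(commands=[[[5,5,-15,0,6],[5,12,-40,0,16],[5,20,-70,0,26],[5,28,-100,0,36],[5,36,-130,0,46],[5,44,-160,0,56],[5,52,-190,0,66],[5,60,-215,0,76],[5,66,-235,0,86],[5,70,-250,0,96],[5,74,-262,0,106],[5,74,-262,0,116]]])

```text
time: 33.8
ee_pos: [419.4, 19.0, 127.8]
tool_rot: [-0.001, 0.657, 0.754, -0.001]
contact_force: [0.3, 0.6, -1.8]
width: 16.1
```

```bash
python3 - <<'E'
from h import *
print(pose()[:3,3],arm.sense()['width'])
for p in [(670,-107,130),(670,-107,-20)]: print(p,tgt(p,8))
E
```

```text
[419.43229582  18.96114091 127.83540997] 16.113303740364557
(670, -107, 130) ([-159.2, 230.9, -3.0], np.float64(-0.1))
(670, -107, -20) ([-159.3, 231.4, 147.0], np.float64(-0.1))
```

Call:
play_rows(commands=[[[5,-15,22,0,0],[5,-40,58,0,0],[5,-65,94,0,0],[5,-90,130,0,0],[5,-115,167,0,0],[5,-138,200,0,0],[5,-152,220,0,0],[5,-159,231,20,0],[5,-159,231,60,0],[5,-159,231,100,0],[5,-159,231,130,0],[5,-159,231,140,0]]])

```text
time: 35.3
ee_pos: [668.9, -103.7, -15.1]
tool_rot: [-0.003, 0.654, 0.756, -0.002]
contact_force: [-0.0, 0.8, -1.0]
width: 15.4
```

Call:
play_rows(commands=[[[5,0,0,0,0],[5,0,0,5,0],[5,0,0,9,0],[5,0,0,11,0]]])

```text
time: 35.8
ee_pos: [671.9, -104.4, -21.0]
tool_rot: [0.0, 0.654, 0.756, 0.0]
contact_force: [0.4, -0.5, -1.8]
width: 15.9
```

```bash
python3 look.py w21
```

```text
35.85 [ 671.7 -104.4  -21.3] [-0.7  0.5 -1.1] 15.7
```

View pics/w21.png

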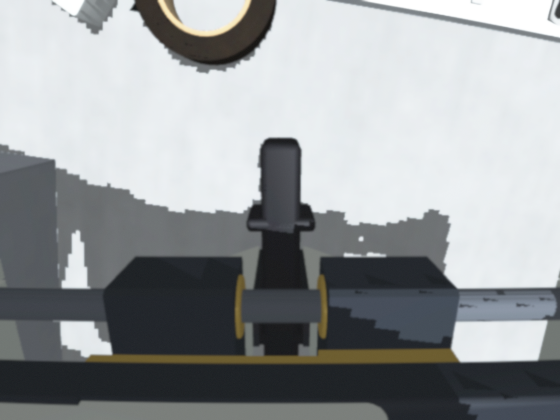

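Grip unchanged (rear collar still at row ~215). 12 mm above rest; lower gently until contact.

Call:
play_rows(commands=[[[5,0,0,4,0],[5,0,0,8,0],[5,0,0,10,0],[5,0,0,11,0],[5,0,0,11.5,0],[5,0,0,11.5,0]]])

```text
time: 36.6
ee_pos: [671.8, -104.4, -32.6]
tool_rot: [0.0, 0.654, 0.756, 0.0]
contact_force: [-1.1, 0.2, -0.8]
width: 15.6
```

Call:
play_rows(commands=[[[5,0,0,0.5,0],[5,0,0,1,0],[5,0,0,1,0]]])

```text
time: 36.98
ee_pos: [671.9, -104.3, -32.9]
tool_rot: [0.0, 0.654, 0.756, 0.0]
contact_force: [-3.4, 1.4, 6.1]
width: 16.0
```

Call:
play_rows(commands=[[[5,0,0,-0.3,0],[20,0,0,-0.3,0],[30,0,0,-0.3,0],[45,0,0,-0.3,0],[60,0,0,-0.3,0],[60,0,0,-0.3,0],[60,0,0,-5,0],[60,0,0,-25,0],[60,0,0,-60,0],[60,0,0,-110,0],[60,0,0,-160,0],[60,0,0,-190,0]]])

```text
time: 38.48
ee_pos: [672.8, -104.6, 161.5]
tool_rot: [0.003, 0.654, 0.756, 0.001]
contact_force: [-0.1, -0.8, -0.1]
width: 60.3
```

```bash
python3 look.py w22 hook_grip hook_end; python3 - <<'E'
from h import *
print(tgt((480,-60,160),8))
z=np.load('w22.npz'); M=z['M'];d=z['d']
E
```

```text
hook_grip []
hook_end []
38.625 [ 672.8 -104.7  159.7] [-0.5  0.2 -0.3] 59.9
([72.0, -184.3, -1.5], np.float64(0.3))
```

View pics/w22.png

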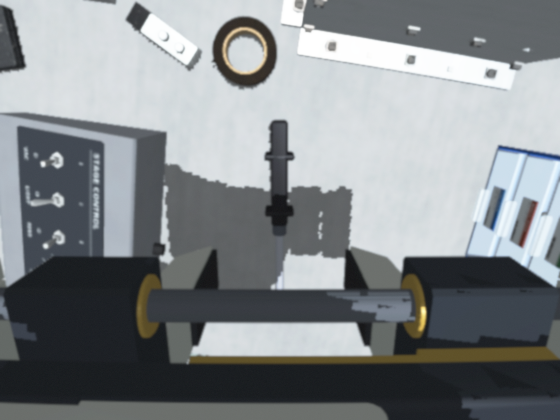

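Call:
play_rows(commands=[[[60,15,-40,0,0],[60,35,-90,0,0],[60,55,-140,0,0],[60,72,-184,0,0],[60,72,-184,0,0],[60,72,-184,0,0]]])

```text
time: 39.38
ee_pos: [479.7, -59.8, 156.1]
tool_rot: [0.0, 0.654, 0.756, 0.0]
contact_force: [0.3, 1.4, -0.1]
width: 60.2
```

```bash
python3 ovl.py 23 top; python3 - <<'E'
from h import *
n='top';M=c2w(n)
for t in ['hook_grip','hook_end','loupe','spare_lens','die_box']:
    r=arm.mark_of(t,n); print(t,[(np.round(tw(M,a['xyz']),1).tolist(),round(a['confidence'],2)) for a in r[:2]])
E
```

```text
t 39.38 S [-264.3 -320.8  156.1] yang 8.3 F_S [np.float64(1.0), np.float64(0.9), np.float64(-0.1)] w 60.2
hook_grip []
hook_end [([676.4, -242.4, 11.3], 0.57)]
loupe [([578.5, 171.8, -2.8], 0.73)]
spare_lens [([475.1, 504.4, 3.3], 0.71)]
die_box [([366.2, 114.8, -5.1], 0.73), ([522.2, 352.1, -9.6], 0.37)]
```

View pics/top23a.png

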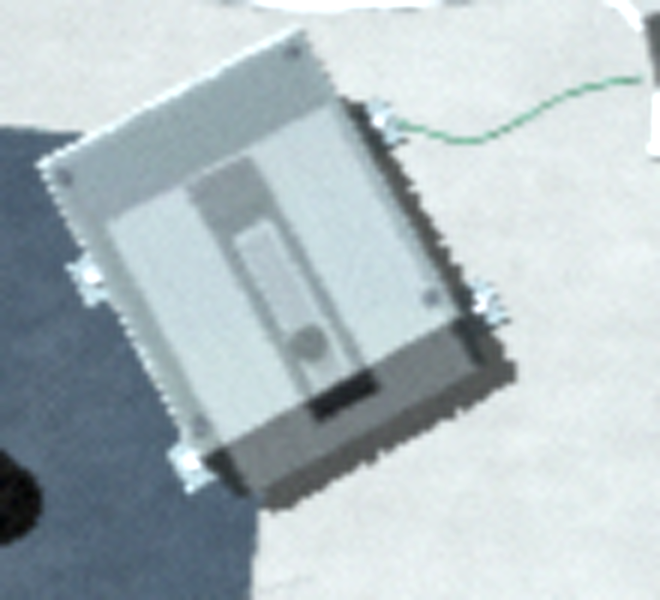

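View pics/top23.png

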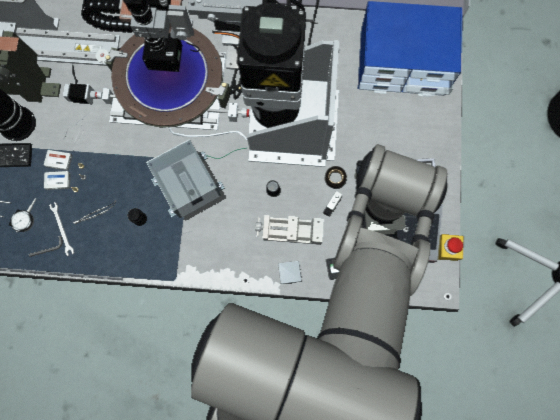

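```bash
python3 -c "
from sh import *
st(); print(arm.finish_job())"
```

```text
t 39.67 S [-264.3 -320.7  155.8] yang 8.3 F_S [np.float64(-0.9), np.float64(0.2), np.float64(0.2)] w 59.7
the job is handed in; nothing more can be done
None
```

I drew the bolt out to its stop with the hook and seated it. The hook is back on the bench where it was picked up, and I handed the job in at 39.7 s.

- **Pull and seat:** The bolt dragged at about 5 N and stopped dead after about 26 mm. I then held it for about 1.5 s; the three readings taken during the hold were 15.5 to 16.3 N. The highest pull in any reading was about 16 N, but forces were only read at the end of each move, so a short peak in between would not show.
- **Unhooking:** The force readings showed no contact while I backed the hook off, moved it aside and drew it out. The top picture before and after shows the pin about 25 mm nearer the mouth, and it stayed there after the hook was out.
- **Last checks:** The wrist picture shows the hook lying flat in its old place. The networks put the loupe, lens and small box within 1 to 3 mm of where they were at the start. The gripper is open and clear of everything.
- **What disagreed:**
  - The fingers end about 36 mm behind the reported TCP. My first attempt to grasp the hook therefore closed on air above the handle without touching it; I measured the offset in the pictures and corrected for it.
  - My first estimate of the shield's angle used a shadow edge and was about 1° off. I replaced it with one from the roof's depth reading before going in.
  - In the last top picture the network found the hook's end at its place, but not the grip, because the arm covered it.

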